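# Torque down a centrifuge rotor nut to the first click

## Task

The nut that holds the rotor in the open centrifuge is only finger-tight. Take the T-handled torque key from its stand, fit its socket right down over the bar of the nut and turn clockwise until the nut is home and the key clicks once, stopping at that first click. Then lift the key off and put it back upright in its stand, without shifting the bottle, the timer or the test cartridge.

Things in the scene. Friction and masses are not known exactly. Their poses are not given: they have to be found in the camera images.
- grip_center (a point): centre of the upright torque key's T-bar, on the key's axis, 128 mm above the underside of its foot (key 140 mm tall, 0.3 kg). Bar black with blue bands, 110 mm long along this point's x axis, 20 mm wide (y), 24 mm high (z up): grasp it across the 20 mm from above. Under the bar a neck of 18 mm diameter, 20 mm long.
- key_clutch (a point): middle of the key's blue clutch housing, on the key's axis 78 mm above the underside of the foot; the housing is 52 mm in diameter and reaches from 62 to 95 mm above that underside. Below it a steel shank of 18 mm diameter, then the steel foot, 42 mm in diameter and 26 mm high. x axis as the T-bar's.
- key_foot (a point): centre of the underside of the key's steel foot; z up the key's axis. A blind socket opens downward here: 33 mm long along this point's x axis, 15 mm wide along y, 17 mm deep; two red ticks on the foot's side mark the ends of the socket's length. At the start the socket's x axis is parallel to the T-bar.
- key_grip (a joint): the key's slip clutch, rad: how far the T-bar has turned clockwise from above against the foot. Near 0 until the nut is home; then it climbs against a torque rising from about 0.14 to 0.35 N m over 0.25 rad and snaps with a click to 0.42 and the torque vanishes. Each further click adds 0.42. Counter-clockwise it locks solid.
- rotor_nut (a joint): turn of the rotor nut, rad, growing clockwise seen from above (tightening): starts between 0 and 0.6, and stops hard at 0.9 when the rotor is clamped. A self-locking nut: it turns against a steady 0.09 N m and stays where it is left.
- nut_seat (a point): centre of the upper face of the brass nut's flange (42 mm diameter), 106 mm above the table, on the rotor's axis; turns with the nut. Its driving bar stands on this face: 30 mm long along this point's x axis, 12 mm thick (y), 14 mm high, rounded on top. With the socket fully on, the key's foot rests on this face. A red tick marks one end of the bar.
- centrifuge: white bench centrifuge, fixed; origin on the rotor's axis at table height, x axis toward its rear, 220 mm wide, from 146 mm in front of the axis to 115 behind it, 113 mm high, bowl 170 mm wide. Lid open behind, leaning back from 104 mm (hinge) to 185 mm (top edge, 290 mm high) behind the axis. Caps of three tubes come within 28 mm of the axis, up to 125 mm high.
- stand_well (a point): centre of the floor of the round well in the key's stand: a dark fixed block 92 x 92 x 44 mm with a blue ring round the well. The well is 47 mm in diameter, its floor is 10 mm and its mouth 44 mm above the table; the key's foot stands in it, turned any way.
- bottle_mid (a point): half-way up a tall pump bottle (white with a black label), loose, 80 mm in diameter, 270 mm tall, standing upright between the stand and the centrifuge; must not be shifted or tipped.
- timer_mid (a point): centre of a small white bench timer, loose, 62 x 67 x 20 mm, lying flat on the table; must not be shifted.
- cartridge_mid (a point): centre of a white test cartridge with a blue cap, loose, 62 x 47 x 21 mm, lying flat on the table; must not be shifted.

How it is judged:
By the outcome, as a careful person would: the job done as asked, in the order asked, and still so for the second after the job is handed in, with the robot touching nothing.
It also fails if it takes over 67 s, if anything falls off the work surface, if the arm or the gripper's body presses on something with over 40 N, if the wrist force passes 120 N, or if a joint passes its speed limit or range.

## Robot

A 7-joint arm with a two-finger parallel gripper is mounted at the origin on a cart in front of the work surface, level with it; the furniture and walls round the work are solid. World frame = base frame: x ahead of the robot, y to its left, z up, the work surface at z = 0. Lengths are in mm, angles in rad, forces in N, time in s.
With the tool pointing down it reaches from about 350 to 775 mm from the base axis. Payload 3.1 kg.
Tool frame: the origin (TCP) lies midway between the tips of the shut fingers; the grasp point (between the pads) lies 19 mm behind it; z points along the fingers, y is the direction in which the jaws open and shut (so a half turn about z gives the same grasp; the last joint's range is limited). The gripper opens to 85 mm and grips with 20 to 120 N. Pads are 22 mm wide; open, the fingers measure 114 mm over their backs; the gripper's body (76 mm by 85 mm) begins 54 mm behind the grasp point. The pads swing forward as they close: fully open they stand 13 mm farther back than shut.
Start: joints at [-1.347, 0.311, 0.014, 1.512, -0.004, 1.319, -0.027], TCP at [144.447, 530.71, 200.104] pointing down, gripper open.
Joint ranges: [-2.7, 2.7], [-0.3, 1.91], [-1.27, 1.3], [0.12, 2.57], [-1.44, 4.58], [0.2, 2.03], [-3.05, 3.05]. Speed limits (rad/s): [2.79, 2.79, 3.14, 3.14, 3.14, 3.14, 3.14].

## Interface

Orientations are given as [roll, pitch, yaw] about the fixed x, y, z axes, in that order (R = Rz(yaw) Ry(pitch) Rx(roll)).
In Python, from rig import arm gives the robot as it stands.
- The arm moves only by the tool step_arm, never from a script. Its argument "commands" is a list of rows, each an object with "xyz": the shift along the tool's x, y, z as a fraction of full scale, a list of three; "angular": the turn, a rotation vector about the tool's x, y, z as a fraction of full scale, a list of three; "fingers": the finger opening in mm, from 0 to 85.4. A call has 1 to 20 rows; each row is the pose to reach, as a shift and turn from the pose measured when the call began, along the tool's axes at that moment; what a row does not reach only later rows make up. Full scale, the value 1, is 150 mm for a shift and 60 degrees for a turn. A row lasts 1/10 s, in which the tool goes at most 50 mm and 8.59 degrees, less where a joint would pass 70% of its speed; a pose out of reach is approached as far as the arm can. A call with a number of a shift or a turn outside -1 to 1 is refused whole. A call with a gripper value outside its range is refused whole. The fingers move at their own pace and stop on an object; "newtons" is the grip in N (left out, the last holds). Time passes only in rows, so rows that repeat a pose let the fingers close. It gives the time, the measured TCP pose, the force and the opening at its end, in the units of the state.
- arm.get_state(): the state, without advancing time (a new reading comes with each control period).
- arm.camera(name): name is "scene" or "top" or "wrist"; returns (picture, depth): 420x560x3 uint8, red, green, blue; 420x560 float32, mm along the optical axis (not along the pixel's ray), 0 where there is no reading.
- arm.get_calibration(name): a dict with "mtx" (3x3 intrinsics, pixels), "dist" ([k1, k2, p1, p2, k3] as OpenCV has them; the pictures are not rectified), "R" (3x3) and "t" (3): a world point X has camera coordinates R X + t. Camera axes: x right, y down, z forward; pixel columns grow to the right and rows downward; lengths in mm; the calibration is good to about 2 mm. A picture is of the moment at which its call begins: read the wrist's pose just before it. get_calibration takes no time and is no camera call; for the wrist camera it gives the pose at the moment of the call.
- arm.sign_off(): hands the job in, once; it reports no verdict.
Trained networks look in the newest picture that a camera, given by its name, has taken for a name from the list of things; names that differ only in an ending like _2 or _b are one class to them, and where a whole thing is asked for, a point or a joint stands for the part that bears it (a point fixed in the world has none). Each returns a list of dicts, best first, with "conf" (0 to 1); they miss things now and then, are a little off and sometimes report something else, mostly with a low value. They report only what shows in the picture. A call takes as long as a camera call.
- arm.silhouettes(camera, thing): "region" (420x560 bool, what is visible of it) and "xy" ([column, row] in pixels, amid what is visible of it).
The state is a dict: "time_s": time; "qpos": joint angles; "joint_vel": joint speeds; "joint_torque": joint torques, N m; "eef_pos": TCP position; "tool_rot": TCP orientation; "ft_force": force on the tool from outside, world axes, zero at the start; "wrist_torque": the same for the moment, N m; "finger_gap": opening from 0.0 (shut) to 1.0 (fully open).
Only numpy, scipy, OpenCV 4.12 (cv2) and the standard library are available. Lean on these libraries where they do the work, as an engineer would, in place of code of your own. Each camera call takes 0.05 s, during which the arm holds its last target. There are 200 camera calls.

## Working session

There is one attempt and no reset: what is moved stays moved. The work goes in short steps, Python scripts to look and compute and a tool call to move; the robot and the scene stay as the last step left them, time stands still between calls to the robot, and variables do not carry over. Pictures are saved under pics/ and viewed, about 8 in all and at most 12, crops included, and the job is handed in when it is done.

Besides the shell and the picture viewer there is one more tool, called as name(argument=value, ...), one argument or row to a line, values as JSON. step_arm: Moves the arm, as the interface text tells. Its arguments: {"type":"object","properties":{"commands":{"type":"array","items":{"type":"object","properties":{"xyz":{"type":"array","items":{"type":"number"}},"angular":{"type":"array","items":{"type":"number"}},"fingers":{"type":"number"}}}},"newtons":{"type":"number"}},"required":["commands"]}

```bash
mkdir -p pics; cat > h.py <<'E'
from rig import arm
import numpy as np, cv2
from scipy.spatial.transform import Rotation as Rn
def cloud(cam,depth,mask=None,cal=None):
    c=cal or arm.get_calibration(cam); K=np.array(c["mtx"],float); d=np.array(c["dist"],float)
    m=(depth>0) if mask is None else (mask&(depth>0))
    v,u=np.nonzero(m); n=cv2.undistortPoints(np.c_[u,v].astype(np.float64)[:,None],K,d)[:,0]
    z=depth[m]; P=np.c_[n*z[:,None],z]
    return (P-np.array(c["t"]).ravel())@np.array(c["R"]),np.c_[u,v]
def save(n,im): cv2.imwrite("pics/"+n,im[...,::-1])
def proj(cam,X,cal=None):
    c=cal or arm.get_calibration(cam)
    r,_=cv2.Rodrigues(np.array(c["R"],float)); return cv2.projectPoints(np.array(X,float).reshape(-1,1,3),r,np.array(c["t"],float),np.array(c["mtx"],float),np.array(c["dist"],float))[0][:,0]
E
python3 - <<'E'
from h import *
s=arm.get_state(); print(s)
ims=[]
for cam in ["scene","top"]:
    im,d=arm.camera(cam); save(cam+"0.png",im); np.savez(cam+"0.npz",im=im,d=d)
    for t in ["grip_center","key_clutch","key_foot","nut_seat","centrifuge","stand_well","bottle_mid","timer_mid","cartridge_mid"]:
        for r in arm.silhouettes(cam,t)[:2]:
            P,_=cloud(cam,d,r["region"])
            if len(P)==0: continue
            print(cam,t,round(r["conf"],2),np.round(r["xy"]),len(P),np.round(np.median(P,0)),np.round(np.percentile(P,2,axis=0)),np.round(np.percentile(P,98,axis=0)))
E
```

```text
{'time_s': 0.0, 'qpos': array([-1.34671438,  0.31173861,  0.01400817,  1.51305101, -0.00440217,
        1.31919432, -0.0272197 ]), 'joint_vel': array([ 1.32005569e-03, -2.64332735e-05,  8.19055577e-04, -2.44402318e-04,
        4.18438671e-04, -2.23454714e-03,  2.05473810e-04]), 'joint_torque': array([-2.31015047e-04, -3.79906082e+01,  1.45883756e-01, -2.30593675e+01,
        1.22480464e-02,  1.38509937e-02,  6.02487574e-06]), 'eef_pos': array([144.25432106, 529.91756769, 199.0165371 ]), 'tool_rot': array([-3.13923425e+00,  9.96318085e-05,  2.87585199e+00]), 'ft_force': array([-0.60695997,  0.64381633,  0.14351823]), 'wrist_torque': array([-0.01119199, -0.02192561, -0.00898156]), 'finger_gap': 1.002198549802302}
scene grip_center 0.69 [291. 302.] 619 [ 368. -101.   12.] [ 341. -119.    2.] [398. -74.  22.]
scene grip_center 0.61 [418. 256.] 1370 [ 549. -216.  132.] [ 506. -233.   75.] [ 608. -193.  151.]
scene key_clutch 0.61 [415. 261.] 1408 [ 549. -216.  132.] [ 506. -233.   72.] [ 610. -191.  151.]
scene key_foot 0.58 [414. 265.] 1584 [ 550. -216.  106.] [ 506. -233.   34.] [ 604. 
[... 609 characters left out ...]
4 [ 556. -201.  144.] [ 510. -221.   78.] [ 611. -183.  152.]
top key_foot 0.76 [383. 172.] 805 [ 555. -201.  141.] [ 510. -228.   30.] [ 613. -183.  152.]
top key_foot 0.22 [368. 187.] 918 [ 538. -183.   42.] [ 514. -240.   -2.] [ 608. -159.   47.]
top nut_seat 0.79 [177. 207.] 226 [516. 290. 107.] [498. 274. 101.] [534. 310. 120.]
top centrifuge 0.85 [177. 187.] 16732 [565. 273. 110.] [377. 162.  23.] [709. 401. 288.]
top stand_well 0.59 [370. 189.] 821 [ 535. -183.   42.] [ 514. -240.    1.] [ 604. -160.   47.]
top bottle_mid 0.83 [283. 183.] 1482 [531.  34. 181.] [513.  -2.  19.] [567.  68. 270.]
top cartridge_mid 0.83 [342. 262.] 423 [373. -94.  12.] [ 344. -115.    0.] [403. -73.  23.]
```

```bash
python3 - <<'E'
from h import *
a=cv2.imread("pics/top0.png");b=cv2.imread("pics/scene0.png")
cv2.imwrite("pics/both.png",np.vstack([cv2.resize(a[100:310,100:480],(760,420)),np.zeros((1,760,3),np.uint8)]))
z=np.load("top0.npz");P,uv=cloud("top",z["d"])
# T-bar top
m=(P[:,2]>138)&(P[:,2]<165)&(abs(P[:,0]-555)<90)&(abs(P[:,1]+205)<70);Q=P[m]
r=cv2.minAreaRect(Q[:,:2].astype(np.float32));print("bar",len(Q),np.median(Q[:,2]),r)
m=(P[:,2]>36)&(P[:,2]<52)&(abs(P[:,0]-555)<90)&(abs(P[:,1]+205)<80);print("stand",cv2.minAreaRect(P[m][:,:2].astype(np.float32)))
E
```

```text
bar 421 147.89933441119476 ((561.204345703125, -207.1744384765625), (109.01165008544922, 21.373044967651367), 11.093297004699707)
stand ((580.4339599609375, -204.81109619140625), (137.4467010498047, 99.671142578125), 5.448953628540039)
```

View pics/both.png

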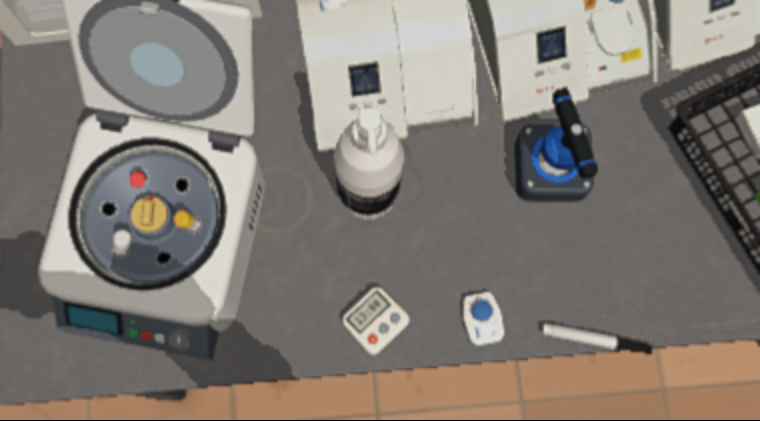

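View pics/scene0.png

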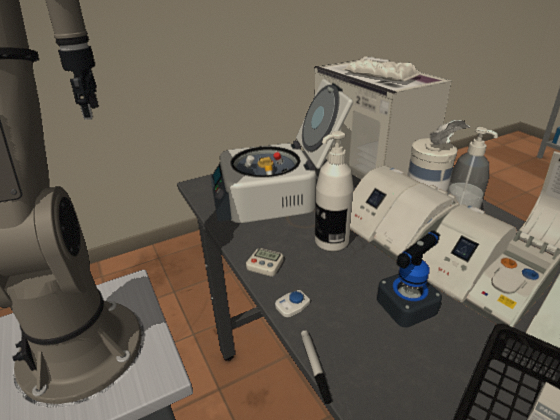

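The top view shows the key's T-bar around (575,130), standing in its stand. The nut bar is at (148,212) with its red tick toward the rear. The bottle is at (368,160), the timer at (376,320) and the cartridge at (483,318). The scene view agrees. I'll fly over the nut on the way to the key.

```bash
cat >> h.py <<'E'
def Rt(yaw,): return Rn.from_euler('xyz',[np.pi,0,yaw])
def go(p,yaw,s=None):
    s=s or arm.get_state(); R=Rn.from_euler('xyz',s["tool_rot"])
    d=R.inv().apply(np.array(p,float)-s["eef_pos"])/150; a=(R.inv()*Rt(yaw)).as_rotvec()/np.radians(60)
    print("t",round(s["time_s"],2),"pos",np.round(s["eef_pos"],1),"rot",np.round(s["tool_rot"],3),"xyz",np.round(d,4),"ang",np.round(a,4),"rows",np.round(max(np.linalg.norm(d)*3,np.linalg.norm(a)*60/8.59),1))
E
python3 - <<'E'
from h import *
c=arm.get_calibration("wrist");s=arm.get_state()
C=-np.array(c["R"]).T@np.array(c["t"]);R=Rn.from_euler('xyz',s["tool_rot"])
print("cam in tool",R.inv().apply(C-s["eef_pos"]),"\naxes in tool",(R.inv().as_matrix()@np.array(c["R"]).T).round(3)); print(c["mtx"])
go((516,290,380),np.radians(190))
E
```

```text
cam in tool [  68.13440194   -1.07571393 -175.10845048] 
axes in tool [[-0.    -0.963 -0.269]
 [ 1.    -0.    -0.   ]
 [ 0.    -0.269  0.963]]
[[304.73579399   0.         275.54369128]
 [  0.         304.73579399 205.36931137]
 [  0.           0.           1.        ]]
t 1.0 pos [144.5 530.7 200.1] rot [3.142 0.    2.876] xyz [-2.8115 -0.8978 -1.1992] ang [ 0.      0.     -0.4204] rows 9.6
```

step_arm(
  commands=[
    {"xyz": [-0.95, -0.33, -0.5], "angular": [0, 0, -0.2], "fingers": 50},
    {"xyz": [-0.95, -0.33, -0.5], "angular": [0, 0, -0.2], "fingers": 50},
    {"xyz": [-0.95, -0.33, -0.5], "angular": [0, 0, -0.2], "fingers": 50},
    {"xyz": [-0.95, -0.33, -0.5], "angular": [0, 0, -0.2], "fingers": 50},
  ],
)

```text
time_s: 1.4
eef_pos: [275.1, 442.7, 278.0]
tool_rot: [3.139, 0.005, 3.077]
ft_force: [0.3, 0.4, -0.0]
finger_gap: 0.583
```

```bash
python3 -c "
from h import *
go((500,290,270),np.radians(190))"
```

```text
t 1.4 pos [275.1 442.7 278. ] rot [3.139 0.005 3.077] xyz [-1.5617 -0.9191  0.0594] ang [ 0.0018  0.0054 -0.2285] rows 5.4
```

step_arm(
  commands=[
    {"xyz": [-0.95, -0.55, 0.0], "angular": [0, 0, -0.2], "fingers": 50},
    {"xyz": [-0.95, -0.55, 0.0], "angular": [0, 0, -0.2], "fingers": 50},
    {"xyz": [-0.95, -0.55, 0.0], "angular": [0, 0, -0.2], "fingers": 50},
    {"xyz": [-0.95, -0.55, 0.0], "angular": [0, 0, -0.2], "fingers": 50},
  ],
)

```text
time_s: 1.8
eef_pos: [416.5, 346.7, 278.9]
tool_rot: [-3.14, 0.008, -3.004]
ft_force: [-0.0, -0.3, 0.0]
finger_gap: 0.587
```

```bash
python3 -c "
from h import *
go((500,290,270),np.radians(190))"
```

```text
t 1.8 pos [416.5 346.7 278.9] rot [-3.14   0.008 -3.004] xyz [-0.4991 -0.4508  0.0638] ang [-0.0012  0.0081 -0.0352] rows 2.0
```

step_arm(
  commands=[
    {"xyz": [-0.5, -0.45, 0.05], "angular": [0, 0.008, -0.035], "fingers": 50},
    {"xyz": [-0.5, -0.45, 0.05], "angular": [0, 0.008, -0.035], "fingers": 50},
    {"xyz": [-0.5, -0.45, 0.05], "angular": [0, 0.008, -0.035], "fingers": 50},
    {"xyz": [-0.5, -0.45, 0.05], "angular": [0, 0.008, -0.035], "fingers": 50},
  ],
)

```text
time_s: 2.2
eef_pos: [501.8, 287.6, 271.5]
tool_rot: [-3.139, -0.0, -2.973]
ft_force: [-0.7, 0.9, 1.0]
finger_gap: 0.587
```

```bash
python3 - <<'E'
from h import *
cal=arm.get_calibration("wrist"); im,d=arm.camera("wrist"); np.savez("nut.npz",im=im,d=d,R=cal["R"],t=cal["t"],mtx=cal["mtx"],dist=cal["dist"])
go((500,290,270),np.radians(190))
for r in arm.silhouettes("wrist","nut_seat")[:2]:
    P,_=cloud("wrist",d,r["region"],cal); print(r["conf"],r["xy"],np.median(P,0))
    Q=P[(P[:,2]>102)&(P[:,2]<109)]; B=P[P[:,2]>114]
    for n,q in(("flange",Q),("bar",B),("all",P)):
        print(n,len(q),cv2.minEnclosingCircle(q[:,:2].astype(np.float32)),cv2.minAreaRect(q[:,:2].astype(np.float32)),np.median(q[:,2]))
u,v=proj("wrist",[516,290,110],cal)[0].astype(int);print(u,v)
c=im[max(0,v-60):v+60,max(0,u-80):u+80]; save("nutcrop.png",cv2.resize(c,None,fx=5,fy=5,interpolation=cv2.INTER_CUBIC)); print(u-80,v-60)
E
```

```text
t 2.25 pos [499.9 290.2 271.8] rot [-3.141e+00 -1.000e-03 -2.968e+00] xyz [-0.0003 -0.0011  0.0117] ang [-0.0006 -0.001  -0.0013] rows 0.0
0.72 [279.5, 195.8] [515.04572167 290.4071629  107.74585242]
flange 681 ((516.6356201171875, 291.2342834472656), 20.819299697875977) ((516.4099731445312, 291.1085205078125), (40.26711654663086, 40.57268142700195), 70.9326400756836) 107.30550973540508
bar 277 ((516.4200439453125, 292.03106689453125), 15.56900691986084) ((516.4111328125, 291.2932434082031), (11.862698554992676, 29.529470443725586), 82.33680725097656) 119.84053205832059
all 985 ((517.348388671875, 290.99005126953125), 21.447547912597656) ((516.1813354492188, 291.3005065917969), (40.282691955566406, 40.67953872680664), 24.813095092773438) 107.74585241534233
0.48 [52.7, 185.7] [538.1617846   59.37945827 147.08294146]
flange 245 ((547.76806640625, 38.88371658325195), 39.04777526855469) ((541.1583862304688, 53.16642761230469), (78.09535217285156, 31.476015090942383), 24.833736419677734) 105.43179424926298
bar 5588 ((550.3829345703125, 33.746116638183594), 39.42226791381836) ((545.4833374023438, 48.33272171020508), (78.36845397949219, 43.219608306884766), 19.44937515258789) 167.23236214701808
all 8375 ((571.9601440429688, -28.72389030456543), 103.34904479980469) ((580.0517578125, -20.68537139892578), (106.82095336914062, 197.2815704345703), 20.682092666625977) 147.08294145620633
276 196
196 136
```

View pics/nutcrop.png

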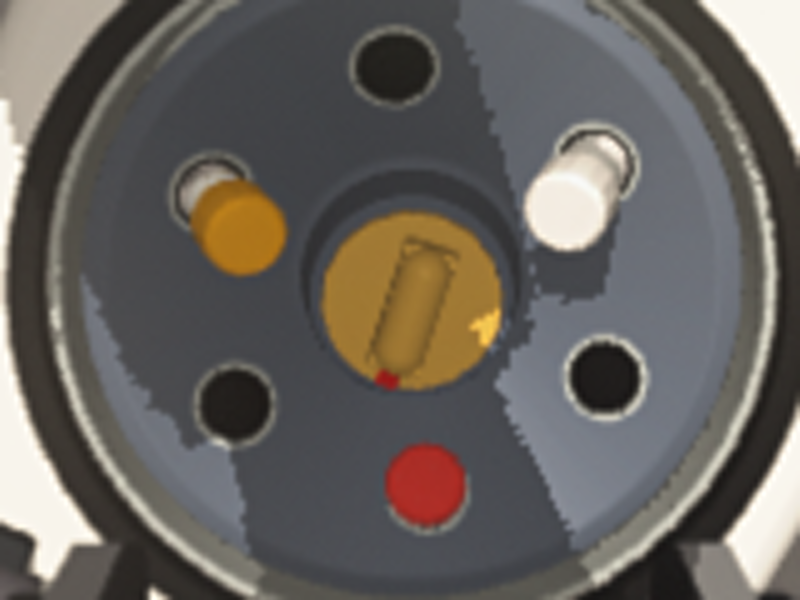

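The nut reads (516.4, 291.2), with its bar axis at about −7.7°. In the crop the bar runs from (430,245) to (385,380), with the red tick at (387,380), which agrees. Next I'll go round the front of the bottle to the key.

step_arm(
  commands=[
    {"xyz": [0.78, -0.6, 0], "angular": [0, 0, 0], "fingers": 60},
    {"xyz": [0.78, -0.6, 0], "angular": [0, 0, 0], "fingers": 60},
    {"xyz": [0.78, -0.6, 0], "angular": [0, 0, 0], "fingers": 60},
    {"xyz": [0.8, -1, 0], "angular": [0, 0, 0], "fingers": 60},
    {"xyz": [0.8, -1, 0], "angular": [0, 0, 0], "fingers": 60},
  ],
)

```text
time_s: 2.8
eef_pos: [406.2, 118.8, 273.2]
tool_rot: [-3.141, 0.001, -2.969]
ft_force: [1.3, -0.6, 0.8]
finger_gap: 0.704
```

step_arm(
  commands=[
    {"xyz": [0.15, -0.98, 0], "angular": [0, 0, 0], "fingers": 60},
    {"xyz": [0.15, -0.98, 0], "angular": [0, 0, 0], "fingers": 60},
    {"xyz": [0.15, -0.98, 0], "angular": [0, 0, 0], "fingers": 60},
    {"xyz": [0.15, -0.98, 0], "angular": [0, 0, 0], "fingers": 60},
  ],
)

```text
time_s: 3.2
eef_pos: [408.9, -35.9, 274.3]
tool_rot: [-3.138, 0.003, -2.979]
ft_force: [0.1, 0.2, 0.3]
finger_gap: 0.708
```

```bash
python3 -c "
from h import *
go((545,-205,270),np.radians(191))"
```

```text
t 3.2 pos [408.9 -35.9 274.3] rot [-3.138e+00  3.000e-03 -2.979e+00] xyz [-0.7127 -1.2593  0.0355] ang [-0.0033  0.0029 -0.0278] rows 4.3
```

step_arm(
  commands=[
    {"xyz": [-0.45, -0.95, 0.0], "angular": [0, 0, -0.028], "fingers": 60},
    {"xyz": [-0.45, -0.95, 0.0], "angular": [0, 0, -0.028], "fingers": 60},
    {"xyz": [-0.45, -0.95, 0.0], "angular": [0, 0, -0.028], "fingers": 60},
    {"xyz": [-0.71, -1, 0.03], "angular": [0, 0, -0.028], "fingers": 60},
    {"xyz": [-0.71, -1, 0.03], "angular": [0, 0, -0.028], "fingers": 60},
    {"xyz": [-0.71, -1, 0.03], "angular": [0, 0, -0.028], "fingers": 60},
  ],
)

```text
time_s: 3.8
eef_pos: [539.2, -163.7, 268.6]
tool_rot: [-3.14, -0.001, -2.945]
ft_force: [-0.4, 0.1, 0.4]
finger_gap: 0.699
```

```bash
python3 - <<'E'
from h import *
cal=arm.get_calibration("wrist"); im,d=arm.camera("wrist"); save("key1.png",im)
s=arm.get_state()
P,uv=cloud("wrist",d,None,cal)
m=(P[:,2]>135)&(P[:,2]<165)&(abs(P[:,0]-561)<90)&(abs(P[:,1]+207)<60);Q=P[m]
print("bar",len(Q),np.median(Q[:,2]),cv2.minAreaRect(Q[:,:2].astype(np.float32)))
m=(P[:,2]>39)&(P[:,2]<50)&(abs(P[:,0]-561)<90)&(abs(P[:,1]+207)<80);print("stand",m.sum(),cv2.minAreaRect(P[m][:,:2].astype(np.float32)))
go((561,-207,270),np.radians(191.1),s)
E
```

```text
bar 2160 150.49051699046862 ((560.4776611328125, -209.22723388671875), (108.30471801757812, 20.47475814819336), 11.173135757446289)
stand 2438 ((583.3240966796875, -206.3975830078125), (146.77590942382812, 100.66314697265625), 6.333392143249512)
t 3.85 pos [ 538.6 -164.2  270.1] rot [-3.139e+00  2.000e-03 -2.946e+00] xyz [-0.0913 -0.3087  0.0015] ang [-0.0021  0.0016  0.0019] rows 1.0
```

View pics/key1.png

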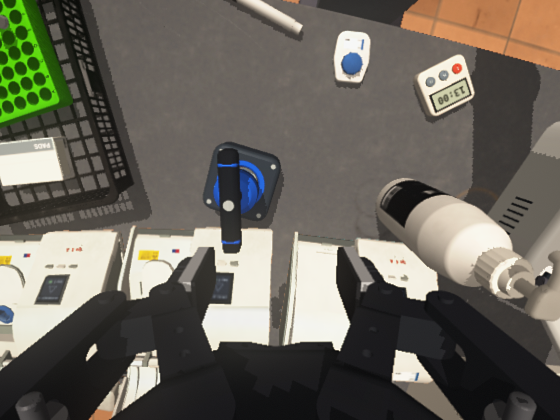

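The wrist view shows the T-bar from (228,150) to (231,250), upright in its stand. It reads (560.5, −209.2) at 11.17°, agreeing with the first reading within 2 mm. I'll descend and grasp.

step_arm(
  commands=[
    {"xyz": [-0.085, -0.323, 0], "angular": [0, 0, 0], "fingers": 60},
    {"xyz": [-0.085, -0.323, 0.2], "angular": [0, 0, 0], "fingers": 60},
    {"xyz": [-0.085, -0.323, 0.4], "angular": [0, 0, 0], "fingers": 60},
    {"xyz": [-0.085, -0.323, 0.6], "angular": [0, 0, 0], "fingers": 60},
    {"xyz": [-0.085, -0.323, 0.8], "angular": [0, 0, 0], "fingers": 60},
    {"xyz": [-0.085, -0.323, 0.95], "angular": [0, 0, 0], "fingers": 60},
    {"xyz": [-0.085, -0.323, 1], "angular": [0, 0, 0], "fingers": 60},
    {"xyz": [-0.085, -0.323, 1], "angular": [0, 0, 0], "fingers": 60},
  ],
)

```text
time_s: 4.65
eef_pos: [560.3, -207.7, 120.9]
tool_rot: [-3.141, 0.002, -2.944]
ft_force: [-0.2, 0.6, 0.7]
finger_gap: 0.703
```

```bash
python3 -c "
from h import *
go((560.5,-209.2,119),np.radians(191.17)); print(arm.get_state()['ft_force'])"
```

```text
t 4.65 pos [ 560.3 -207.7  120.9] rot [-3.141e+00  2.000e-03 -2.944e+00] xyz [ 0.0008 -0.0101  0.0124] ang [-0.0005  0.0022  0.0023] rows 0.0
[-0.20665358  0.56249776  0.74140629]
```

step_arm(
  commands=[
    {"xyz": [0, -0.01, 0.012], "angular": [0, 0, 0.002], "fingers": 60},
    {"xyz": [0, -0.01, 0.012], "angular": [0, 0, 0.002], "fingers": 30},
    {"xyz": [0, -0.01, 0.012], "angular": [0, 0, 0.002], "fingers": 15},
    {"xyz": [0, -0.01, 0.012], "angular": [0, 0, 0.002], "fingers": 10},
    {"xyz": [0, -0.01, 0.012], "angular": [0, 0, 0.002], "fingers": 10},
    {"xyz": [0, -0.01, 0.012], "angular": [0, 0, 0.002], "fingers": 10},
  ],
  newtons=90,
)

```text
time_s: 5.25
eef_pos: [560.8, -209.3, 119.3]
tool_rot: [-3.141, 0.003, -2.946]
ft_force: [1.0, -0.4, 1.3]
finger_gap: 0.117
```

```bash
python3 -c "
from h import *
s=arm.get_state(); print(s['eef_pos'],s['tool_rot'],s['ft_force'],s['finger_gap'],s['wrist_torque'])"
```

```text
[ 560.84203435 -209.33775494  119.30585302] [-3.14074300e+00  2.72171073e-03 -2.94645518e+00] [ 0.9661422  -0.44267667  1.26809694] 0.11673123738760954 [0.02753753 0.04018639 0.04853986]
```

```bash
python3 - <<'E'
from h import *
im,d=arm.camera("wrist"); save("g1.png",im)
s,_=arm.camera("scene"); save("g1s.png",s)
cv2.imwrite("pics/g1c.png",np.hstack([cv2.resize(im[:,130:410,::-1],(400,600)),cv2.resize(s[180:340,340:480,::-1],(400,457)) if 0 else cv2.resize(s[150:360,340:480,::-1],(400,600))]))
print(arm.get_state()['finger_gap'])
E
```

```text
0.1155838182789626
```

View pics/g1c.png

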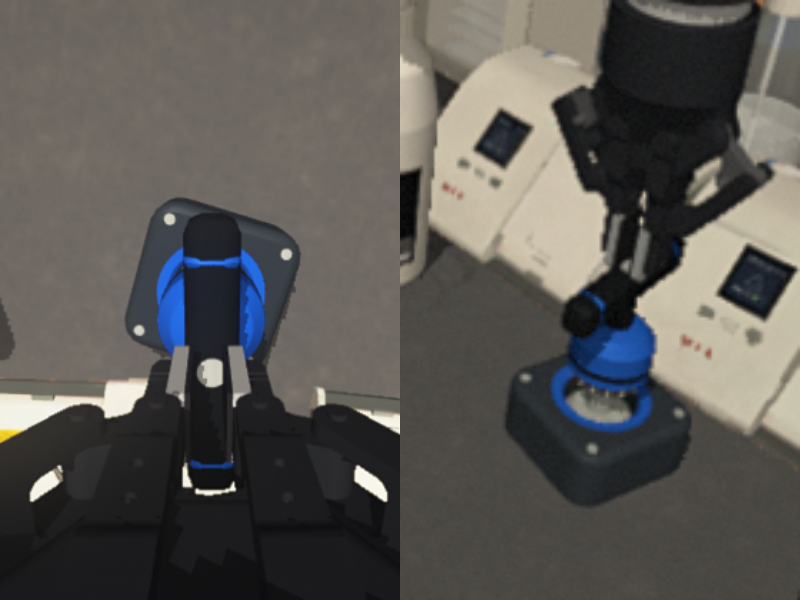

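The pads look close on both sides of the bar, but the opening reading equals the 10 mm I commanded. I'll command 0 mm and see whether it changes.

step_arm(
  commands=[
    {"xyz": [0, 0, 0], "angular": [0, 0, 0], "fingers": 0},
    {"xyz": [0, 0, 0], "angular": [0, 0, 0], "fingers": 0},
    {"xyz": [0, 0, 0], "angular": [0, 0, 0], "fingers": 0},
  ],
  newtons=100,
)

```text
time_s: 5.65
eef_pos: [561.1, -209.2, 119.6]
tool_rot: [-3.141, 0.003, -2.946]
ft_force: [-0.0, 1.0, 2.2]
finger_gap: -0.002
```

```bash
python3 - <<'E'
from h import *
im,d=arm.camera("wrist"); save("g2.png",im); cal=arm.get_calibration("wrist")
a=cv2.imread("pics/g1.png")
print(np.abs(a.astype(int)-im[...,::-1]).max(2)[230:330,200:360].__gt__(60).sum())
P,_=cloud("wrist",d,None,cal)
m=(P[:,2]>139)&(P[:,2]<160)&(abs(P[:,0]-561)<90)&(abs(P[:,1]+209)<11);Q=P[m]
print("bar",len(Q),np.median(Q[:,2]),cv2.minAreaRect(Q[:,:2].astype(np.float32)))
s=arm.get_state();print(s['finger_gap'],s['eef_pos'],s['ft_force'])
E
```

```text
3294
bar 2104 151.2289172022905 ((560.68798828125, -209.65321350097656), (106.0045394897461, 20.516727447509766), 1.5413340330123901)
0.00016139870482719071 [ 561.04862757 -209.24206129  119.60209768] [0.39107409 0.84236289 3.16449303]
```

View pics/g2.png

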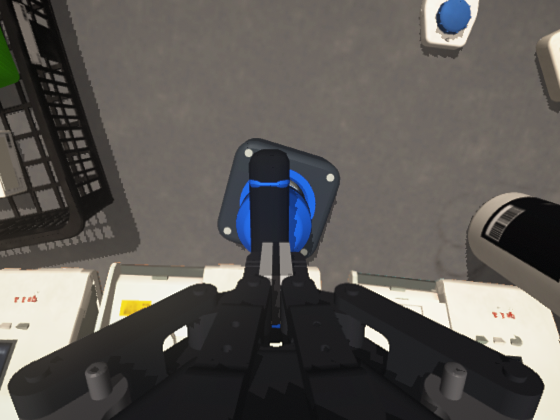

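The shut fingers end at about (277,243) and seem to cover the bar. I'll check the depth at the fingertips against the bar.

```bash
python3 - <<'E'
from h import *
cal=arm.get_calibration("wrist"); im,d=arm.camera("wrist"); s=arm.get_state()
P,uv=cloud("wrist",d,None,cal)
g={tuple(k):p for k,p in zip(uv,P)}
for v in range(155,345,8): print(v,[np.round(g.get((u,v),np.zeros(3))).astype(int).tolist() for u in (262,268,274,280,286)])
print("TCP px",proj("wrist",s["eef_pos"],cal),proj("wrist",s["eef_pos"]+[0,0,19],cal),cal["t"])
E
```

```text
155 [[511, -227, 148], [510, -224, 149], [510, -221, 149], [509, -218, 149], [509, -215, 139]]
163 [[514, -226, 151], [514, -223, 151], [513, -221, 151], [513, -218, 150], [512, -215, 149]]
171 [[518, -225, 152], [517, -223, 151], [517, -220, 151], [516, -217, 151], [516, -214, 150]]
179 [[521, -225, 152], [521, -222, 151], [520, -219, 152], [520, -216, 152], [520, -213, 149]]
187 [[525, -224, 152], [525, -221, 151], [524, -218, 152], [524, -215, 150], [0, 0, 0]]
195 [[529, -223, 151], [528, -220, 153], [528, -218, 151], [527, -215, 152], [528, -212, 148]]
203 [[533, -223, 152], [533, -220, 151], [532, -217, 152], [532, -214, 150], [532, -211, 148]]
211 [[537, -222, 151], [536, -219, 152], [536, -216, 152], [535, -213, 153], [536, -210, 149]]
219 [[541, -221, 152], [541, -218, 152], [540, -215, 152], [540, -212, 151], [540, -209, 150]]
227 [[546, -220, 151], [545, -217, 151], [544, -214, 152], [544, -211, 151], [544, -208, 150]]
235 [[550, -219, 151], [549, -217, 151], [548, -214, 152], [548, -211, 151], [548, -207, 149]]
243 [[551, -219, 158], [551, -216, 158], [550, -213, 157], [55
[... 583 characters left out ...]
, [549, -209, 202]]
299 [[550, -217, 207], [551, -215, 204], [561, -211, 188], [555, -210, 198], [548, -209, 207]]
307 [[546, -217, 218], [557, -214, 200], [565, -210, 188], [559, -209, 197], [549, -209, 211]]
315 [[548, -217, 219], [561, -213, 200], [568, -210, 190], [561, -209, 198], [551, -209, 212]]
323 [[550, -216, 219], [564, -212, 200], [571, -209, 189], [565, -208, 198], [562, -206, 200]]
331 [[553, -216, 218], [568, -212, 200], [605, -203, 152], [605, -199, 151], [565, -206, 202]]
339 [[555, -215, 219], [569, -212, 203], [610, -202, 152], [610, -198, 151], [568, -205, 202]]
TCP px [[277.20634375 236.15943831]] [[277.3606478  248.81042437]] [ 315.0568139  -504.22607811  163.0628193 ]
```

step_arm(
  commands=[
    {"xyz": [0, 0, -0.1], "angular": [0, 0, 0], "fingers": 0},
    {"xyz": [0, 0, -0.2], "angular": [0, 0, 0], "fingers": 0},
    {"xyz": [0, 0, -0.4], "angular": [0, 0, 0], "fingers": 0},
    {"xyz": [0, 0, -0.4], "angular": [0, 0, 0], "fingers": 0},
    {"xyz": [0, 0, -0.4], "angular": [0, 0, 0], "fingers": 0},
  ],
)

```text
time_s: 6.25
eef_pos: [561.0, -209.6, 179.7]
tool_rot: [-3.14, 0.004, -2.947]
ft_force: [-1.0, 0.5, -1.1]
finger_gap: -0.002
```

```bash
python3 - <<'E'
from h import *
for cam in("wrist","scene","top"):
    cal=arm.get_calibration(cam); im,d=arm.camera(cam); s=arm.get_state()
    P,uv=cloud(cam,d,None,cal)
    m=(abs(P[:,0]-561)<25)&(abs(P[:,1]+209)<30)&(P[:,2]>120)&(P[:,2]<330)
    print(cam,m.sum(),np.histogram(P[m][:,2],bins=range(120,331,10))[0])
    if cam=="wrist":
        Q=P[(P[:,2]>140)&(P[:,2]<157)&(abs(P[:,0]-561)<70)&(abs(P[:,1]+209)<30)]; print(cv2.minAreaRect(Q[:,:2].astype(np.float32)),np.median(Q[:,2]))
    if cam=="scene": save("g3s.png",im); cv2.imwrite("pics/g3c.png",cv2.resize(im[120:330,330:490,::-1],None,fx=2.8,fy=2.8))
    if cam=="wrist": save("g3w.png",im)
print(s["eef_pos"],s["ft_force"])
print(proj("scene",s["eef_pos"]),proj("wrist",s["eef_pos"]))
E
```

```text
wrist 32144 [   0    0  426 1153    0    0    0    0    0  121  513  631  796 1494
 4406 1962 2942 5368 8335 3997    0]
((546.0460205078125, -209.7718963623047), (79.29345703125, 19.975486755371094), 11.077582359313965) 150.8190641751781
scene 2347 [ 20  53 186  63   0   0   0   0   2  68 109 109  99 179 235 156 154 203
 224 291 196]
top 20 [0 8 9 2 0 0 0 0 0 0 0 0 0 0 1 0 0 0 0 0 0]
[ 559.93993905 -208.72865013  178.00833413] [-0.51652663 -0.32728379 -0.43529051]
[[423.04982671 229.82586762]] [[277.24550698 236.20537142]]
```

View pics/g3c.png

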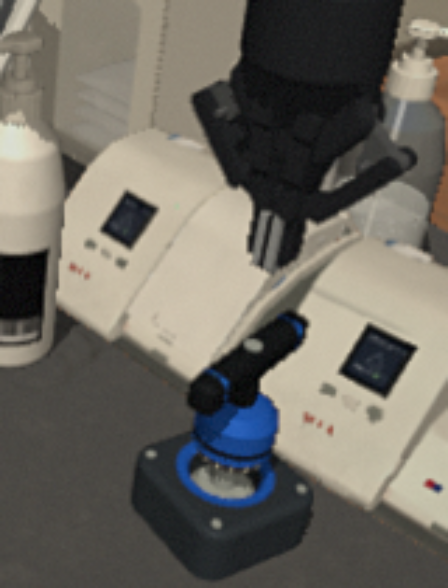

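The picture shows the shut fingertips at (268,268) hanging above the untouched T-bar. Both the wrist and scene depth put the tips about 31 mm higher than the reported TCP. So the earlier closure was simply above the bar. I'll grasp with the reported z 31 mm lower, at about 88.

step_arm(
  commands=[
    {"xyz": [0, 0, 0], "angular": [0, 0, 0], "fingers": 55},
    {"xyz": [0, 0, 0], "angular": [0, 0, 0], "fingers": 55},
    {"xyz": [0, 0, 0], "angular": [0, 0, 0], "fingers": 55},
    {"xyz": [0, 0, 0], "angular": [0, 0, 0], "fingers": 55},
    {"xyz": [0, 0, 0.2], "angular": [0, 0, 0], "fingers": 55},
    {"xyz": [0, 0, 0.4], "angular": [0, 0, 0], "fingers": 55},
    {"xyz": [0, 0, 0.55], "angular": [0, 0, 0], "fingers": 55},
    {"xyz": [0, 0, 0.6], "angular": [0, 0, 0], "fingers": 55},
    {"xyz": [0, 0, 0.6], "angular": [0, 0, 0], "fingers": 55},
  ],
)

```text
time_s: 7.3
eef_pos: [559.3, -208.3, 87.0]
tool_rot: [3.14, -0.001, -2.946]
ft_force: [0.8, -0.6, -0.8]
finger_gap: 0.643
```

step_arm(
  commands=[
    {"xyz": [0, 0, 0], "angular": [0, 0, 0], "fingers": 35},
    {"xyz": [0, 0, 0], "angular": [0, 0, 0], "fingers": 20},
    {"xyz": [0, 0, 0], "angular": [0, 0, 0], "fingers": 10},
    {"xyz": [0, 0, 0], "angular": [0, 0, 0], "fingers": 10},
    {"xyz": [0, 0, 0], "angular": [0, 0, 0], "fingers": 10},
  ],
  newtons=100,
)

```text
time_s: 7.8
eef_pos: [560.4, -208.6, 88.8]
tool_rot: [3.141, 0.001, -2.946]
ft_force: [-0.7, 2.0, 5.9]
finger_gap: 0.215
```

```bash
python3 - <<'E'
from h import *
cal=arm.get_calibration("wrist"); im,d=arm.camera("wrist"); s=arm.get_state();save("g4.png",im)
P,uv=cloud("wrist",d,None,cal)
Q=P[(P[:,2]>142)&(P[:,2]<157)&(P[:,0]<545)&(P[:,0]>490)&(abs(P[:,1]+217)<25)]; print(cv2.minAreaRect(Q[:,:2].astype(np.float32)),np.median(Q[:,2]))
print(s["eef_pos"],s["tool_rot"],s["ft_force"],s["wrist_torque"],s["finger_gap"])
go((561,-209,178),np.radians(191.17),s)
E
```

```text
((527.155517578125, -216.38064575195312), (39.91197967529297, 20.494375228881836), 10.536633491516113) 150.59314003081252
[ 560.36816084 -208.65571413   88.7361344 ] [ 3.14107505e+00  1.34128374e-03 -2.94614533e+00] [-0.42263496  1.38535079  6.02925285] [ 0.16691656  0.16626576 -0.01090978] 0.21493277526269317
t 7.85 pos [ 560.4 -208.7   88.7] rot [ 3.141e+00  1.000e-03 -2.946e+00] xyz [-0.0045 -0.0028 -0.5951] ang [0.0005 0.0013 0.0005] rows 1.8
```

step_arm(
  commands=[
    {"xyz": [0, 0, -0.07], "angular": [0, 0, 0], "fingers": 10},
    {"xyz": [0, 0, -0.15], "angular": [0, 0, 0], "fingers": 10},
    {"xyz": [0, 0, -0.3], "angular": [0, 0, 0], "fingers": 10},
    {"xyz": [0, 0, -0.5], "angular": [0, 0, 0], "fingers": 10},
    {"xyz": [0, 0, -0.7], "angular": [0, 0, 0], "fingers": 10},
    {"xyz": [0, 0, -0.85], "angular": [0, 0, 0], "fingers": 10},
    {"xyz": [0, 0, -0.93], "angular": [0, 0, 0], "fingers": 10},
    {"xyz": [0, 0, -0.93], "angular": [0, 0, 0], "fingers": 10},
  ],
)

```text
time_s: 8.65
eef_pos: [561.1, -209.5, 230.2]
tool_rot: [-3.14, 0.005, -2.946]
ft_force: [-0.1, 0.3, -2.4]
finger_gap: 0.218
```

```bash
python3 - <<'E'
from h import *
cal=arm.get_calibration("wrist"); im,d=arm.camera("wrist"); s=arm.get_state();save("g5.png",im)
P,uv=cloud("wrist",d,None,cal)
Q=P[(P[:,2]>280)&(P[:,2]<297)&(P[:,0]<545)&(P[:,0]>490)&(abs(P[:,1]+217)<25)]; print(cv2.minAreaRect(Q[:,:2].astype(np.float32)) if len(Q) else 0,np.median(Q[:,2]),Q.min(0))
W=P[(P[:,2]>36)&(P[:,2]<52)&(abs(P[:,0]-555)<60)&(abs(P[:,1]+209)<60)]; print("stand",len(W),cv2.minAreaRect(W[:,:2].astype(np.float32)))
print(s["ft_force"],s["finger_gap"]); go((400,-100,229),np.radians(170),s)
E
```

```text
((527.4462890625, -217.20814514160156), (39.51676559448242, 20.3490047454834), 10.682229042053223) 291.8428005143153 [ 507.36232325 -229.40151345  280.02434003]
stand 2621 ((560.7677612304688, -208.93780517578125), (92.01201629638672, 91.05520629882812), 84.48220825195312)
[ 0.15949639 -0.56914744 -3.69632479] 0.2165876669595568
t 8.7 pos [ 560.2 -209.   228.4] rot [ 3.141e+00  2.000e-03 -2.946e+00] xyz [ 0.9069  0.9198 -0.0053] ang [0.0005 0.0017 0.3531] rows 3.9
```

View pics/g5.png

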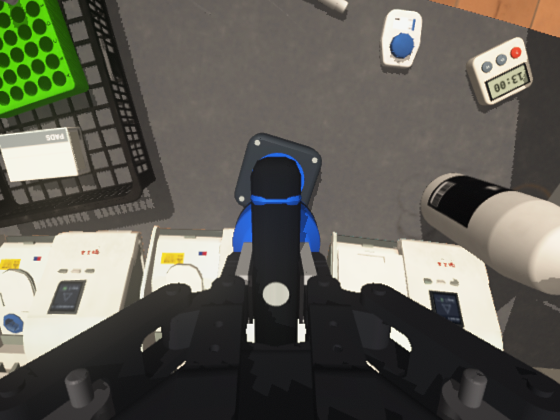

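The key is held and the white boss shows at (275,293). The empty stand reads (560.8, −208.9), the same as the key axis. I'll carry it round the front of the bottle, yaw going to 172.3°.

step_arm(
  commands=[
    {"xyz": [0.2, 0.15, 0], "angular": [0, 0, 0.05], "fingers": 10},
    {"xyz": [0.45, 0.4, 0], "angular": [0, 0, 0.1], "fingers": 10},
    {"xyz": [0.7, 0.65, 0], "angular": [0, 0, 0.15], "fingers": 10},
    {"xyz": [0.9, 0.9, 0], "angular": [0, 0, 0.2], "fingers": 10},
    {"xyz": [0.9, 0.95, 0], "angular": [0, 0, 0.25], "fingers": 10},
    {"xyz": [0.9, 1, 0], "angular": [0, 0, 0.3], "fingers": 10},
  ],
)

```text
time_s: 9.3
eef_pos: [395.6, -85.8, 226.4]
tool_rot: [3.139, -0.002, 3.024]
ft_force: [1.3, -1.2, -2.8]
finger_gap: 0.219
```

```bash
python3 - <<'E'
from h import *
go((400,45,229),np.radians(172.3))
E
```

```text
t 9.3 pos [395.6 -85.8 226.4] rot [ 3.139e+00 -2.000e-03  3.024e+00] xyz [ 0.0738  0.8697 -0.0147] ang [ 0.0028 -0.0021  0.0156] rows 2.6
```

step_arm(
  commands=[
    {"xyz": [0.02, 0.3, -0.01], "angular": [0, 0, 0.015], "fingers": 10},
    {"xyz": [0.06, 0.6, -0.02], "angular": [0, 0, 0.015], "fingers": 10},
    {"xyz": [0.1, 0.9, -0.03], "angular": [0, 0, 0.015], "fingers": 10},
    {"xyz": [0.1, 1, -0.03], "angular": [0, 0, 0.015], "fingers": 10},
  ],
)

```text
time_s: 9.7
eef_pos: [396.1, 70.9, 229.7]
tool_rot: [3.137, -0.006, 3.017]
ft_force: [-0.4, -0.2, -3.8]
finger_gap: 0.217
```

step_arm(
  commands=[
    {"xyz": [0.02, 0.3, 0], "angular": [0, 0, 0], "fingers": 10},
    {"xyz": [0.06, 0.6, 0], "angular": [0, 0, 0], "fingers": 10},
    {"xyz": [0, 0.9, 0], "angular": [0, 0, 0], "fingers": 10},
    {"xyz": [-0.1, 1, 0], "angular": [0, 0, 0], "fingers": 10},
  ],
)

```text
time_s: 10.1
eef_pos: [426.5, 224.6, 228.0]
tool_rot: [3.136, -0.011, 3.027]
ft_force: [0.0, -0.1, -3.1]
finger_gap: 0.214
```

```bash
python3 - <<'E'
from h import *
go((516.4,291.7,234),np.radians(172.3)); print(arm.get_state()["qpos"].round(2))
E
```

```text
t 10.1 pos [426.5 224.6 228. ] rot [ 3.136 -0.011  3.027] xyz [-0.5438  0.5128 -0.043 ] ang [ 0.0056 -0.0109  0.0191] rows 2.2
[-0.76  0.16  0.29  1.64 -0.06  1.35  1.  ]
```

step_arm(
  commands=[
    {"xyz": [-0.15, 0.15, -0.03], "angular": [0.005, -0.011, 0.019], "fingers": 10},
    {"xyz": [-0.35, 0.33, -0.04], "angular": [0.005, -0.011, 0.019], "fingers": 10},
    {"xyz": [-0.5, 0.47, -0.04], "angular": [0.005, -0.011, 0.019], "fingers": 10},
    {"xyz": [-0.544, 0.513, -0.04], "angular": [0.005, -0.011, 0.019], "fingers": 10},
    {"xyz": [-0.544, 0.513, -0.04], "angular": [0.005, -0.011, 0.019], "fingers": 10},
    {"xyz": [-0.544, 0.513, -0.04], "angular": [0.005, -0.011, 0.019], "fingers": 10},
  ],
)

```text
time_s: 10.7
eef_pos: [515.1, 290.5, 232.2]
tool_rot: [-3.14, -0.003, 3.007]
ft_force: [-0.1, -1.3, -3.4]
finger_gap: 0.216
```

```bash
python3 - <<'E'
from h import *
for i in range(3): go((516.4,291.7,234),np.radians(172.3))
im,d=arm.camera("scene"); cal=arm.get_calibration("scene"); save("n1.png",im)
go((516.4,291.7,234),np.radians(172.3))
cal=arm.get_calibration("wrist"); w,d=arm.camera("wrist")
P,uv=cloud("wrist",d,None,cal)
u,v=proj("scene",[516,291,140])[0].astype(int); print(u,v)
a=cv2.resize(im[v-45:v+45,u-60:u+60,::-1],(400,300),interpolation=cv2.INTER_CUBIC); b=cv2.resize(w[:,:,::-1],(400,300))
t,_=arm.camera("top"); u,v=proj("top",[516,291,140])[0].astype(int); c=cv2.resize(t[v-60:v+60,u-80:u+80,::-1],(400,300),interpolation=cv2.INTER_CUBIC)
cv2.imwrite("pics/n1c.png",np.vstack([np.hstack([a,b]),np.hstack([c,c*0])]))
s=arm.get_state();z=s["eef_pos"][2]+62
Q=P[(abs(P[:,2]-z)<9)&(P[:,0]<500)&(P[:,0]>440)&(abs(P[:,1]-296)<30)]; print(cv2.minAreaRect(Q[:,:2].astype(np.float32)),np.median(Q[:,2]),z,Q.min(0),s["ft_force"],s["wrist_torque"])
E
```

```text
t 10.7 pos [515.1 290.5 232.2] rot [-3.140e+00 -3.000e-03  3.007e+00] xyz [-0.0071  0.0093 -0.0119] ang [-0.002  -0.0026 -0.0005] rows 0.1
t 10.7 pos [515.1 290.5 232.2] rot [-3.140e+00 -3.000e-03  3.007e+00] xyz [-0.0071  0.0093 -0.0119] ang [-0.002  -0.0026 -0.0005] rows 0.1
t 10.7 pos [515.1 290.5 232.2] rot [-3.140e+00 -3.000e-03  3.007e+00] xyz [-0.0071  0.0093 -0.0119] ang [-0.002  -0.0026 -0.0005] rows 0.1
t 10.75 pos [515.3 290.4 232.9] rot [-3.140e+00 -2.000e-03  3.006e+00] xyz [-0.0064  0.0096 -0.0075] ang [-0.0011 -0.0018 -0.0007] rows 0.0
264 150
((481.5502014160156, 293.9727478027344), (20.44209861755371, 39.329978942871094), 82.8705062866211) 294.73510290861486 295.7261492715353 [461.66753956 281.46172918 286.74712194] [-0.84618469  0.0061572  -3.70659375] [ 0.00482141 -0.06773016  0.00486865]
```

View pics/n1c.png

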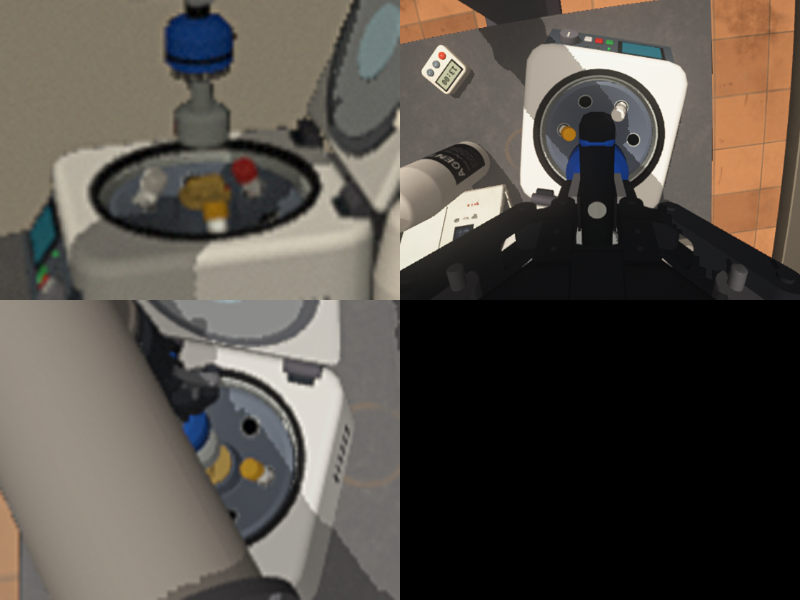

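The scene crop shows the foot at (203,125) right above the nut at (205,188). I'll check it numerically in the scene cloud.

```bash
python3 - <<'E'
from h import *
from scipy.optimize import least_squares
cal=arm.get_calibration("scene"); im,d=arm.camera("scene"); s=arm.get_state()
P,uv=cloud("scene",d,None,cal); cam=-np.array(cal["R"]).T@np.array(cal["t"]); print("cam",cam.round())
def fit(lo,hi,r,x0=(516,291)):
    Q=P[(P[:,2]>lo)&(P[:,2]<hi)&(np.hypot(P[:,0]-x0[0],P[:,1]-x0[1])<r+8)]
    f=least_squares(lambda c:np.hypot(Q[:,0]-c[0],Q[:,1]-c[1])-r,x0,loss="soft_l1"); print(lo,hi,r,len(Q),f.x.round(1),Q[:,2].min().round(1),np.median(abs(f.fun)).round(2))
fit(155,172,21);fit(217,242,26)
Q=P[(np.hypot(P[:,0]-516,P[:,1]-291)<24)&(P[:,2]>98)&(P[:,2]<124)]; print(len(Q),Q.min(0).round(),Q.max(0).round(),Q.mean(0).round(1))
F=Q[(Q[:,2]<111)&(Q[:,2]>103)]; print("flange",len(F),cv2.minAreaRect(F[:,:2].astype(np.float32)),cv2.minEnclosingCircle(F[:,:2].astype(np.float32)))
print(s["eef_pos"].round(1))
E
```

```text
cam [ 109. -554.  558.]
155 172 21 99 [515.8 291.5] 155.7 0.86
217 242 26 206 [515.9 291.3] 217.2 0.72
131 [492. 272.  98.] [538. 306. 120.] [511.7 286.5 108.2]
flange 65 ((510.9930725097656, 285.07391357421875), (28.641807556152344, 40.17262268066406), 65.44757080078125) ((513.7734375, 289.44866943359375), 21.442745208740234)
[515.7 290.9 233.9]
```

step_arm(
  commands=[
    {"xyz": [-0.004, 0.002, 0.08], "angular": [0, 0, 0], "fingers": 10},
    {"xyz": [-0.004, 0.002, 0.16], "angular": [0, 0, 0], "fingers": 10},
    {"xyz": [-0.004, 0.002, 0.21], "angular": [0, 0, 0], "fingers": 10},
    {"xyz": [-0.004, 0.002, 0.23], "angular": [0, 0, 0], "fingers": 10},
    {"xyz": [-0.004, 0.002, 0.25], "angular": [0, 0, 0], "fingers": 10},
    {"xyz": [-0.004, 0.002, 0.265], "angular": [0, 0, 0], "fingers": 10},
  ],
)

```text
time_s: 11.5
eef_pos: [516.5, 291.3, 194.1]
tool_rot: [3.141, 0.0, 3.007]
ft_force: [-0.0, 0.3, -3.1]
finger_gap: 0.217
```

```bash
python3 - <<'E'
from h import *
s=arm.get_state();print(s["ft_force"],s["wrist_torque"],s["finger_gap"]);go((516.4,291.2,184.7),np.radians(172.3),s)
E
```

```text
[-0.00714363  0.30108383 -3.09953025] [-0.00356663 -0.00511329  0.04227691] 0.21714517413138715
t 11.5 pos [516.5 291.3 194.1] rot [3.141 0.    3.007] xyz [ 0.0007 -0.0007  0.0624] ang [ 0.0009  0.0001 -0.0004] rows 0.2
```

step_arm(
  commands=[
    {"xyz": [0, 0, 0.015], "angular": [0, 0, 0], "fingers": 10},
    {"xyz": [0, 0, 0.03], "angular": [0, 0, 0], "fingers": 10},
    {"xyz": [0, 0, 0.042], "angular": [0, 0, 0], "fingers": 10},
    {"xyz": [0, 0, 0.052], "angular": [0, 0, 0], "fingers": 10},
    {"xyz": [0, 0, 0.06], "angular": [0, 0, 0], "fingers": 10},
    {"xyz": [0, 0, 0.06], "angular": [0, 0, 0], "fingers": 10},
  ],
)

```text
time_s: 12.1
eef_pos: [516.5, 291.3, 185.0]
tool_rot: [3.141, 0.0, 3.007]
ft_force: [0.5, -0.4, -2.4]
finger_gap: 0.216
```

```bash
python3 - <<'E'
from h import *
s=arm.get_state();print(s["ft_force"],s["wrist_torque"],s["finger_gap"]);go((516.4,291.2,184.7),np.radians(172.3),s)
E
```

```text
[ 0.50174152 -0.42333266 -2.42274527] [ 0.01273156 -0.02772683 -0.04791333] 0.21617577898400528
t 12.1 pos [516.5 291.3 185. ] rot [3.141 0.    3.007] xyz [ 0.0007 -0.0008  0.002 ] ang [ 0.0009  0.     -0.0004] rows 0.0
```

Still no contact force, so I'll press on in small steps until the foot is felt resting on the flange.

step_arm(
  commands=[
    {"xyz": [0, 0, 0.006], "angular": [0, 0, 0], "fingers": 10},
    {"xyz": [0, 0, 0.011], "angular": [0, 0, 0], "fingers": 10},
    {"xyz": [0, 0, 0.011], "angular": [0, 0, 0], "fingers": 10},
  ],
)

```text
time_s: 12.4
eef_pos: [516.8, 291.4, 184.7]
tool_rot: [3.14, 0.001, 3.007]
ft_force: [-1.3, -0.7, 5.2]
finger_gap: 0.223
```

```bash
python3 - <<'E'
from h import *
s=arm.get_state();print(s["ft_force"],s["wrist_torque"],s["finger_gap"]);go((516.4,291.2,184.7),np.radians(172.3),s)
E
```

```text
[-1.25387147 -0.70344696  5.19754326] [-0.37038848  0.55573875  0.02491737] 0.223462871664779
t 12.4 pos [516.8 291.4 184.7] rot [3.140e+00 1.000e-03 3.007e+00] xyz [ 0.0027 -0.002  -0.0002] ang [ 0.0019  0.0011 -0.0003] rows 0.0
```

The foot is seated: +8 N, at exactly the expected height of 184.7. Now turning clockwise in small batches while watching the moment about z.

step_arm(
  commands=[
    {"xyz": [-0.001, 0, 0.001], "angular": [0, 0, 0.05], "fingers": 10},
    {"xyz": [-0.001, 0, 0.001], "angular": [0, 0, 0.1], "fingers": 10},
    {"xyz": [-0.001, 0, 0.001], "angular": [0, 0, 0.15], "fingers": 10},
    {"xyz": [-0.001, 0, 0.001], "angular": [0, 0, 0.2], "fingers": 10},
    {"xyz": [-0.001, 0, 0.001], "angular": [0, 0, 0.24], "fingers": 10},
  ],
  newtons=120,
)

```text
time_s: 12.9
eef_pos: [516.7, 292.3, 184.8]
tool_rot: [3.138, 0.0, 2.755]
ft_force: [-2.1, 0.1, 1.0]
finger_gap: 0.214
```

```bash
cat > st.py <<'E'
from h import *
s=arm.get_state();print(s["ft_force"].round(1),s["wrist_torque"].round(3),round(s["finger_gap"],3),round(s["time_s"],2),s["eef_pos"].round(1),"yaw",round(s["tool_rot"][2],3),"tilt",s["tool_rot"][:2].round(4), "q7",s["qpos"][6].round(3),"tau",s["joint_torque"][6].round(3))
E
python3 st.py
```

```text
[-2.1  0.1  1. ] [0.067 0.433 0.086] 0.214 12.9 [516.7 292.3 184.8] yaw 2.755 tilt [3.1383 0.    ] q7 0.753 tau 0.183
```

step_arm(
  commands=[
    {"xyz": [-0.001, -0.004, 0.002], "angular": [0, 0, 0.04], "fingers": 10},
    {"xyz": [-0.001, -0.004, 0.002], "angular": [0, 0, 0.08], "fingers": 10},
    {"xyz": [-0.001, -0.004, 0.002], "angular": [0, 0, 0.1], "fingers": 10},
  ],
)

```text
time_s: 13.2
eef_pos: [516.5, 292.2, 184.9]
tool_rot: [3.137, -0.0, 2.65]
ft_force: [-1.8, -0.3, 1.5]
finger_gap: 0.213
```

```bash
python3 st.py
```

```text
[-1.8 -0.3  1.5] [0.027 0.297 0.129] 0.213 13.2 [516.5 292.2 184.9] yaw 2.65 tilt [ 3.1373e+00 -4.0000e-04] q7 0.655 tau -0.02
```

step_arm(
  commands=[
    {"xyz": [-0.001, -0.004, 0.002], "angular": [0, 0, 0.04], "fingers": 10},
    {"xyz": [-0.001, -0.004, 0.002], "angular": [0, 0, 0.08], "fingers": 10},
    {"xyz": [-0.001, -0.004, 0.002], "angular": [0, 0, 0.1], "fingers": 10},
  ],
)

```text
time_s: 13.5
eef_pos: [516.4, 292.2, 184.8]
tool_rot: [3.136, -0.001, 2.545]
ft_force: [-0.3, 0.9, 1.7]
finger_gap: 0.212
```

```bash
python3 st.py
```

```text
[-0.3  0.9  1.7] [0.061 0.23  0.095] 0.212 13.5 [516.4 292.2 184.8] yaw 2.545 tilt [ 3.1364e+00 -9.0000e-04] q7 0.557 tau -0.02
```

Still a steady ~0.09 N m, so the nut is turning freely. Continuing.

step_arm(
  commands=[
    {"xyz": [-0.001, -0.004, 0.002], "angular": [0.004, 0, 0.04], "fingers": 10},
    {"xyz": [-0.001, -0.004, 0.002], "angular": [0.004, 0, 0.08], "fingers": 10},
    {"xyz": [-0.001, -0.004, 0.002], "angular": [0.004, 0, 0.1], "fingers": 10},
  ],
)

```text
time_s: 13.8
eef_pos: [516.5, 292.4, 184.8]
tool_rot: [3.139, -0.001, 2.44]
ft_force: [-0.2, 1.7, 1.7]
finger_gap: 0.213
```

```bash
python3 st.py
```

```text
[-0.2  1.7  1.7] [0.228 0.133 0.123] 0.213 13.8 [516.5 292.4 184.8] yaw 2.44 tilt [ 3.1392e+00 -1.3000e-03] q7 0.458 tau -0.02
```

step_arm(
  commands=[
    {"xyz": [-0.001, -0.004, 0.002], "angular": [0.004, 0, 0.04], "fingers": 10},
    {"xyz": [-0.001, -0.004, 0.002], "angular": [0.004, 0, 0.07], "fingers": 10},
    {"xyz": [-0.001, -0.004, 0.002], "angular": [0.004, 0, 0.07], "fingers": 10},
  ],
)

```text
time_s: 14.1
eef_pos: [516.6, 292.5, 184.8]
tool_rot: [-3.141, -0.001, 2.367]
ft_force: [0.1, 1.7, 1.3]
finger_gap: 0.213
```

```bash
python3 st.py
```

```text
[0.1 1.7 1.3] [ 0.474 -0.033  0.052] 0.213 14.1 [516.6 292.5 184.8] yaw 2.367 tilt [-3.1414e+00 -1.3000e-03] q7 0.39 tau -0.208
```

step_arm(
  commands=[
    {"xyz": [-0.001, -0.003, 0.002], "angular": [0, 0, 0.04], "fingers": 10},
    {"xyz": [-0.001, -0.003, 0.002], "angular": [0, 0, 0.07], "fingers": 10},
    {"xyz": [-0.001, -0.003, 0.002], "angular": [0, 0, 0.07], "fingers": 10},
  ],
)

```text
time_s: 14.4
eef_pos: [516.6, 292.4, 184.8]
tool_rot: [3.141, -0.001, 2.294]
ft_force: [-0.5, 2.6, 2.8]
finger_gap: 0.211
```

```bash
python3 st.py
```

```text
[-0.5  2.6  2.8] [0.388 0.006 0.096] 0.211 14.4 [516.6 292.4 184.8] yaw 2.294 tilt [ 3.141e+00 -1.400e-03] q7 0.322 tau -0.204
```

step_arm(
  commands=[
    {"xyz": [-0.001, -0.003, 0.002], "angular": [0, 0, 0.04], "fingers": 10},
    {"xyz": [-0.001, -0.003, 0.002], "angular": [0, 0, 0.07], "fingers": 10},
    {"xyz": [-0.001, -0.003, 0.002], "angular": [0, 0, 0.07], "fingers": 10},
  ],
)

```text
time_s: 14.7
eef_pos: [516.6, 292.4, 184.8]
tool_rot: [3.14, -0.001, 2.221]
ft_force: [0.2, 2.2, 1.3]
finger_gap: 0.213
```

```bash
python3 st.py
```

```text
[0.2 2.2 1.3] [ 0.477 -0.071  0.166] 0.213 14.7 [516.6 292.4 184.8] yaw 2.221 tilt [ 3.14e+00 -1.50e-03] q7 0.254 tau -0.269
```

step_arm(
  commands=[
    {"xyz": [-0.001, -0.003, 0.002], "angular": [0, 0, 0.03], "fingers": 10},
    {"xyz": [-0.001, -0.003, 0.002], "angular": [0, 0, 0.05], "fingers": 10},
    {"xyz": [-0.001, -0.003, 0.002], "angular": [0, 0, 0.05], "fingers": 10},
  ],
)

```text
time_s: 15.0
eef_pos: [516.6, 292.4, 184.8]
tool_rot: [3.139, -0.002, 2.168]
ft_force: [0.0, 2.0, 3.5]
finger_gap: 0.216
```

```bash
python3 st.py
```

```text
[0.  2.  3.5] [ 0.586 -0.132  0.158] 0.216 15.0 [516.6 292.4 184.8] yaw 2.168 tilt [ 3.139e+00 -1.700e-03] q7 0.206 tau -0.251
```

step_arm(
  commands=[
    {"xyz": [-0.001, -0.003, 0.002], "angular": [0, 0, 0.03], "fingers": 10},
    {"xyz": [-0.001, -0.003, 0.002], "angular": [0, 0, 0.05], "fingers": 10},
    {"xyz": [-0.001, -0.003, 0.002], "angular": [0, 0, 0.05], "fingers": 10},
  ],
)

```text
time_s: 15.3
eef_pos: [516.6, 292.3, 184.8]
tool_rot: [3.138, -0.002, 2.115]
ft_force: [0.5, 2.6, 3.4]
finger_gap: 0.216
```

```bash
python3 st.py
```

```text
[0.5 2.6 3.4] [ 0.649 -0.195  0.2  ] 0.216 15.3 [516.6 292.3 184.8] yaw 2.115 tilt [ 3.1381e+00 -1.9000e-03] q7 0.157 tau -0.295
```

Clutch torque is climbing (0.16 → 0.20), so the nut is home. I'll continue in ~0.05 rad steps.

step_arm(
  commands=[
    {"xyz": [0, -0.003, 0], "angular": [0, 0, 0.03], "fingers": 10},
    {"xyz": [0, -0.003, 0], "angular": [0, 0, 0.06], "fingers": 10},
    {"xyz": [0, -0.003, 0], "angular": [0, 0, 0.06], "fingers": 10},
  ],
)

```text
time_s: 15.6
eef_pos: [516.5, 292.3, 184.8]
tool_rot: [3.138, -0.002, 2.051]
ft_force: [1.5, 1.6, 3.2]
finger_gap: 0.212
```

```bash
python3 st.py
```

```text
[1.5 1.6 3.2] [ 0.808 -0.422  0.245] 0.212 15.6 [516.5 292.3 184.8] yaw 2.051 tilt [ 3.1376e+00 -2.1000e-03] q7 0.097 tau -0.383
```

step_arm(
  commands=[
    {"xyz": [0, 0, 0], "angular": [0, 0, 0.03], "fingers": 10},
    {"xyz": [0, 0, 0], "angular": [0, 0, 0.05], "fingers": 10},
    {"xyz": [0, 0, 0], "angular": [0, 0, 0.05], "fingers": 10},
  ],
)

```text
time_s: 15.9
eef_pos: [516.5, 292.3, 184.8]
tool_rot: [3.138, -0.002, 1.999]
ft_force: [1.3, 2.4, 3.1]
finger_gap: 0.208
```

```bash
python3 st.py
```

```text
[1.3 2.4 3.1] [ 0.657 -0.204  0.047] 0.208 15.9 [516.5 292.3 184.8] yaw 1.999 tilt [ 3.1376e+00 -2.3000e-03] q7 0.048 tau -0.225
```

```bash
python3 - <<'E'
from h import *
for i in range(6):
    cam="wrist"
    cal=arm.get_calibration(cam); im,d=arm.camera(cam); s=arm.get_state()
    print(s["time_s"],s["wrist_torque"].round(3),s["ft_force"].round(1),s["joint_torque"][6].round(3),s["tool_rot"][2].round(3))
save("t1.png",im); P,uv=cloud(cam,d,None,cal); z=246
Q=P[(abs(P[:,2]-z)<6)&(np.hypot(P[:,0]-516,P[:,1]-292)<60)]; r=cv2.minAreaRect(Q[:,:2].astype(np.float32)); print(r,np.degrees(s["tool_rot"][2]))
sc,_=arm.camera("scene"); save("t1s.png",sc)
E
```

```text
15.95 [ 0.758 -0.397  0.133] [1.4 2.1 2.6] -0.158 1.999
16.0 [ 0.697 -0.212  0.086] [0.9 3.3 2.7] -0.145 1.999
16.05 [ 0.771 -0.37   0.176] [1.6 3.  2.8] -0.113 1.999
16.1 [ 0.713 -0.248  0.083] [1.5 3.1 2.6] -0.149 1.999
16.15 [ 0.815 -0.377  0.236] [2.  2.7 2.2] -0.136 1.999
16.2 [ 0.673 -0.19   0.044] [0.1 2.5 3.6] -0.122 1.999
((512.9843139648438, 300.4251403808594), (43.76350402832031, 84.84209442138672), 7.17977237701416) 114.54193763836312
```

Readings at rest fluctuate (mean about 0.13), so this isn't a clear click. By the earlier data the clutch angle can be 0.3–0.4 at most, well short of a second click at 0.67. I'll turn on slowly, averaging readings after each step.

step_arm(
  commands=[
    {"xyz": [0, 0, 0], "angular": [0, 0, 0.02], "fingers": 10},
    {"xyz": [0, 0, 0], "angular": [0, 0, 0.04], "fingers": 10},
  ],
)

```text
time_s: 16.45
eef_pos: [516.4, 292.0, 184.8]
tool_rot: [3.138, -0.002, 1.955]
ft_force: [1.1, 2.6, 3.4]
finger_gap: 0.215
```

```bash
cat > av.py <<'E'
from h import *
T=[];F=[];J=[]
for i in range(8):
    arm.camera("wrist"); s=arm.get_state(); T.append(s["wrist_torque"]);F.append(s["ft_force"]);J.append(s["joint_torque"][6])
T=np.array(T); print(s["time_s"].__round__(2),"Tmean",T.mean(0).round(3),"sd",T.std(0).round(3),"F",np.mean(F,0).round(1),"J7",np.mean(J).round(3),"yaw",s["tool_rot"][2].round(3),s["eef_pos"].round(1), T[:,2].round(2))
E
python3 av.py
```

```text
16.85 Tmean [ 0.572 -0.094 -0.022] sd [0.032 0.045 0.022] F [0.4 1.8 3.4] J7 -0.001 yaw 1.957 [516.3 292.1 184.8] [-0.02 -0.03 -0.01 -0.05  0.01  0.   -0.06 -0.02]
```

The torque has now vanished (−0.02, steady), where it was 0.13–0.25 before, which fits the first click. One small check step will tell this apart from a nut that simply isn't home yet.

step_arm(
  commands=[
    {"xyz": [0, 0, 0], "angular": [0, 0, 0.02], "fingers": 10},
    {"xyz": [0, 0, 0], "angular": [0, 0, 0.04], "fingers": 10},
  ],
)

```text
time_s: 17.05
eef_pos: [516.4, 292.0, 184.8]
tool_rot: [3.138, -0.002, 1.914]
ft_force: [0.5, 1.5, 2.3]
finger_gap: 0.217
```

```bash
python3 av.py
```

```text
17.45 Tmean [ 0.502 -0.161  0.095] sd [0.019 0.029 0.029] F [0.4 2.  3.3] J7 -0.118 yaw 1.915 [516.4 292.  184.8] [0.08 0.04 0.13 0.14 0.11 0.08 0.08 0.09]
```

step_arm(
  commands=[
    {"xyz": [0, 0, 0], "angular": [0, 0, 0.015], "fingers": 10},
    {"xyz": [0, 0, 0], "angular": [0, 0, 0.03], "fingers": 10},
  ],
)

```text
time_s: 17.65
eef_pos: [516.5, 292.2, 184.8]
tool_rot: [3.138, -0.003, 1.883]
ft_force: [0.3, 1.6, 2.8]
finger_gap: 0.213
```

```bash
python3 av.py
```

```text
18.05 Tmean [ 0.648 -0.26   0.112] sd [0.036 0.039 0.028] F [0.7 1.9 2.9] J7 -0.122 yaw 1.884 [516.5 292.2 184.8] [0.07 0.09 0.1  0.12 0.14 0.14 0.14 0.08]
```

```bash
python3 - <<'E'
from h import *
cal=arm.get_calibration("wrist"); im,d=arm.camera("wrist"); s=arm.get_state(); save("t2.png",im)
P,uv=cloud("wrist",d,None,cal); R=Rn.from_euler('xyz',s["tool_rot"])
L=R.inv().apply(P-s["eef_pos"]); 
Q=L[(L[:,0]>16)&(L[:,0]<52)&(abs(L[:,1])<20)&(L[:,2]<-54)&(L[:,2]>-68)]
x=np.arange(18,52,3); e=[[Q[abs(Q[:,0]-a)<2][:,1].min(),Q[abs(Q[:,0]-a)<2][:,1].max()] for a in x if (abs(Q[:,0]-a)<2).sum()>5]; e=np.array(e); print(e.round(1).tolist()); print("mid slope rad",np.polyfit(x[:len(e)],e.mean(1),1))
sc,_=arm.camera("scene"); u,v=proj("scene",[516,291,150])[0].astype(int)
cv2.imwrite("pics/t2c.png",np.hstack([cv2.resize(im[:,140:420,::-1],(400,600)),cv2.resize(sc[v-45:v+45,u-30:u+30,::-1],(400,600),interpolation=cv2.INTER_CUBIC)]))
E
```

```text
[[-10.4, 9.4], [-10.4, 9.3], [-10.7, 9.2], [-10.7, 9.1], [-10.6, 9.0], [-10.5, 8.9], [-10.7, 9.4], [-10.7, 9.3], [-10.7, 9.2], [-10.7, 9.2], [-10.6, 9.2], [-9.3, 7.8]]
mid slope rad [-0.00357107 -0.58132719]
```

View pics/t2c.png

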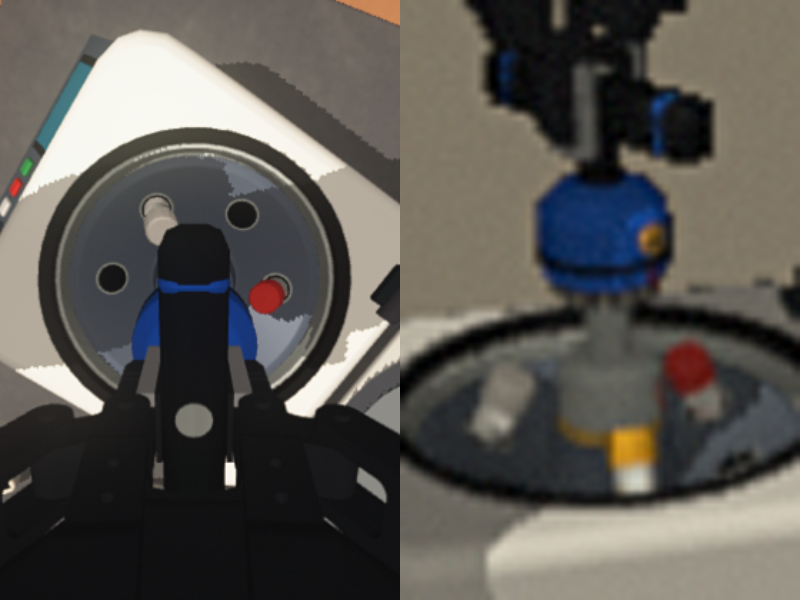

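The bar hasn't slipped in the jaws (slope −0.004 rad), and the foot sits on the flange. A red foot tick shows faintly at the foot's right edge, about (658,390). I'll measure its angle against the bar, because that gives the clutch angle directly.

```bash
python3 - <<'E'
from h import *
acc=[]
for i in range(3):
    im,d=arm.camera("scene"); acc.append(im.astype(float))
im=np.mean(acc,0); u0,v0=proj("scene",[516.4,291.6,150])[0]; u0,v0=int(u0),int(v0)
red=im[...,0]-np.maximum(im[...,1],im[...,2])
c=[516.4,291.6]
for z in (108,119,130): print("axis px z",z,proj("scene",[c+[z]])[0].round(1))
for psi in range(-75,-15,5):
    a=np.radians(psi); print(psi,proj("scene",[[c[0]+21*np.cos(a),c[1]+21*np.sin(a),z] for z in (130,119,108)]).round(1).tolist())
a0=proj("scene",[c+[119]])[0].astype(int)
print("rows",a0[1]-9,"cols",a0[0]+2); print(red[a0[1]-9:a0[1]+10,a0[0]+2:a0[0]+16].round().astype(int))
print(im[a0[1]-9:a0[1]+10:2,a0[0]-12:a0[0]+16].mean(2).round().astype(int))
E
python3 st.py
```

```text
axis px z 108 [265.4 161.5]
axis px z 119 [265.2 157.8]
axis px z 130 [265.  153.9]
-75 [[270.4, 156.3], [270.6, 160.1], [270.7, 164.0]]
-70 [[270.9, 156.1], [271.1, 159.9], [271.2, 163.7]]
-65 [[271.4, 155.8], [271.5, 159.7], [271.7, 163.5]]
-60 [[271.8, 155.6], [271.9, 159.4], [272.1, 163.2]]
-55 [[272.1, 155.3], [272.3, 159.1], [272.4, 162.9]]
-50 [[272.4, 155.0], [272.6, 158.8], [272.7, 162.6]]
-45 [[272.6, 154.7], [272.8, 158.6], [272.9, 162.4]]
-40 [[272.8, 154.4], [273.0, 158.3], [273.1, 162.1]]
-35 [[272.9, 154.1], [273.1, 158.0], [273.2, 161.8]]
-30 [[273.0, 153.8], [273.1, 157.7], [273.3, 161.5]]
-25 [[273.0, 153.5], [273.1, 157.4], [273.3, 161.2]]
-20 [[272.9, 153.3], [273.1, 157.1], [273.2, 160.9]]
rows 148 cols 267
[[  0   0   1   1   0   0  -1   1  -2  -1   0  -4   2  -1]
 [ -1   0   2   0   1   1  -1   0  -1   0  -2   2  -1   0]
 [  1   0   1   1   1   2  -1   1   0   0   2   0   2   2]
 [ -1  -1   0   0   0  -1  -1  -2  -1   7  12   9   2  -1]
 [  0  -1  -1  -1   0  -1  -2   8  20  39  49  37  14  -2]
 [  0   0   0   0  -1  -3   2  39  71  80  84  79  48  10]
 [  0   
[... 1360 characters left out ...]
49  64  73  81  87  91  96  98  98  97  99  97  95  91  85
   80  64  49  45  45  43  46  46  53  73]
 [ 80  54  48  47  54  72  80  83  86  88  89  92  93  92  92  91  88  85
   81  68  48  47  48  62  90  98 107 109]
 [ 53  46  47  47  50  70  81  85  87  88  88  90  91  91  90  88  86  85
   81  74  50  47  50  63  56  82  99 106]
 [ 46  48  49  46  48  66  74  81  85  88  91  91  89  90  88  88  88  85
   73  64  45  40  48  48  47  57  62  45]
 [ 48  46  49  40  43  51  62  69  76  75  77  70  76 126 135 132 122 110
   82  55  42  38  44  47  46  44  46  62]]
[0.5 3.3 2.7] [ 0.716 -0.376  0.049] 0.214 18.3 [516.5 292.1 184.8] yaw 1.884 tilt [ 3.1381e+00 -2.6000e-03] q7 -0.058 tau -0.106
```

The tick's position puts the foot about 0.4–0.55 rad behind the bar. That matches exactly one click (0.42): unclicked would be at most 0.25, and two clicks at least 0.84. The nut is home, so I'll lift the key straight off.

step_arm(
  commands=[
    {"xyz": [0, 0, -0.02], "angular": [0, 0, 0], "fingers": 10},
    {"xyz": [0, 0, -0.05], "angular": [0, 0, 0], "fingers": 10},
    {"xyz": [0, 0, -0.1], "angular": [0, 0, 0], "fingers": 10},
    {"xyz": [0, 0, -0.15], "angular": [0, 0, 0], "fingers": 10},
    {"xyz": [0, 0, -0.25], "angular": [0, 0, 0], "fingers": 10},
    {"xyz": [0, 0, -0.35], "angular": [0, 0, 0], "fingers": 10},
    {"xyz": [0, 0, -0.38], "angular": [0, 0, 0], "fingers": 10},
  ],
)

```text
time_s: 19.0
eef_pos: [516.7, 290.7, 243.8]
tool_rot: [3.137, -0.002, 1.882]
ft_force: [0.3, 0.2, -2.3]
finger_gap: 0.212
```

```bash
python3 st.py; python3 - <<'E'
from h import *
go((410,190,240),np.radians(140))
E
```

```text
[ 0.3  0.2 -2.3] [-0.002 -0.067 -0.005] 0.212 19.0 [516.7 290.7 243.8] yaw 1.882 tilt [ 3.1373e+00 -1.8000e-03] q7 -0.072 tau -0.004
t 19.0 pos [516.7 290.7 243.8] rot [ 3.137e+00 -2.000e-03  1.882e+00] xyz [-0.421  -0.883   0.0207] ang [ 4.500e-03 -5.000e-04 -5.357e-01] rows 3.7
```

step_arm(
  commands=[
    {"xyz": [-0.1, -0.2, 0], "angular": [0.004, 0, -0.1], "fingers": 10},
    {"xyz": [-0.2, -0.45, 0], "angular": [0.004, 0, -0.2], "fingers": 10},
    {"xyz": [-0.32, -0.7, 0], "angular": [0.004, 0, -0.33], "fingers": 10},
    {"xyz": [-0.42, -0.88, 0], "angular": [0.004, 0, -0.45], "fingers": 10},
    {"xyz": [-0.42, -0.88, 0], "angular": [0.004, 0, -0.55], "fingers": 10},
  ],
)

```text
time_s: 19.5
eef_pos: [406.6, 184.8, 242.7]
tool_rot: [-3.137, -0.003, 2.459]
ft_force: [1.0, 0.2, -3.5]
finger_gap: 0.209
```

```bash
python3 - <<'E'
from h import *
cal=arm.get_calibration("wrist"); im,d=arm.camera("wrist"); save("n2.png",im)
P,_=cloud("wrist",d,None,cal); Q=P[(P[:,2]>114)&(P[:,2]<124)&(np.hypot(P[:,0]-516.4,P[:,1]-291.2)<19)]
print(len(Q),cv2.minAreaRect(Q[:,:2].astype(np.float32)) if len(Q)>5 else 0)
go((398,50,232),np.radians(170))
E
```

```text
336 ((515.7819213867188, 290.69952392578125), (12.244253158569336, 29.847280502319336), 47.14896774291992)
t 19.55 pos [408.3 187.3 243. ] rot [-3.140e+00 -2.000e-03  2.463e+00] xyz [-0.5216 -0.755   0.0733] ang [-0.0009 -0.0024 -0.4817] rows 3.4
```

The nut bar is now at −42.9°, so it turned 0.61 rad. The tool turned 1.12, and the remaining 0.51 is one click (0.42) plus the socket play. Now carrying the key back.

step_arm(
  commands=[
    {"xyz": [-0.13, -0.2, 0], "angular": [0, 0, -0.12], "fingers": 10},
    {"xyz": [-0.3, -0.43, 0], "angular": [0, 0, -0.25], "fingers": 10},
    {"xyz": [-0.45, -0.65, 0], "angular": [0, 0, -0.38], "fingers": 10},
    {"xyz": [-0.52, -0.76, 0], "angular": [0, 0, -0.5], "fingers": 10},
    {"xyz": [-0.52, -0.76, 0], "angular": [0, 0, -0.55], "fingers": 10},
  ],
)

```text
time_s: 20.05
eef_pos: [396.8, 44.7, 243.1]
tool_rot: [-3.14, -0.004, 3.032]
ft_force: [1.0, 0.2, -1.8]
finger_gap: 0.213
```

```bash
python3 - <<'E'
from h import *
go((400,-85,232),np.radians(188))
E
```

```text
t 20.05 pos [396.8  44.7 243.1] rot [-3.14  -0.004  3.032] xyz [-0.1163 -0.8572  0.0751] ang [-0.0011 -0.0036 -0.2381] rows 2.6
```

step_arm(
  commands=[
    {"xyz": [-0.02, -0.25, 0], "angular": [0, -0.003, -0.08], "fingers": 10},
    {"xyz": [-0.06, -0.5, 0], "angular": [0, -0.003, -0.16], "fingers": 10},
    {"xyz": [-0.1, -0.75, 0], "angular": [0, -0.003, -0.24], "fingers": 10},
    {"xyz": [-0.12, -0.95, 0], "angular": [0, -0.003, -0.27], "fingers": 10},
  ],
)

```text
time_s: 20.45
eef_pos: [398.4, -101.8, 243.4]
tool_rot: [-3.14, -0.002, -2.971]
ft_force: [1.1, -0.2, -3.6]
finger_gap: 0.214
```

```bash
python3 - <<'E'
from h import *
go((560.6,-208.7,232),np.radians(191))
E
```

```text
t 20.45 pos [ 398.4 -101.8  243.4] rot [-3.140e+00 -2.000e-03 -2.971e+00] xyz [-0.9447 -0.8861  0.0763] ang [-0.0017 -0.0015 -0.0202] rows 3.9
```

step_arm(
  commands=[
    {"xyz": [-0.2, -0.2, 0], "angular": [0, -0.001, -0.02], "fingers": 10},
    {"xyz": [-0.42, -0.4, 0.02], "angular": [0, -0.001, -0.02], "fingers": 10},
    {"xyz": [-0.65, -0.6, 0.05], "angular": [0, -0.001, -0.02], "fingers": 10},
    {"xyz": [-0.82, -0.77, 0.07], "angular": [0, -0.001, -0.02], "fingers": 10},
    {"xyz": [-0.93, -0.87, 0.07], "angular": [0, -0.001, -0.02], "fingers": 10},
    {"xyz": [-0.945, -0.886, 0.07], "angular": [0, -0.001, -0.02], "fingers": 10},
    {"xyz": [-0.945, -0.886, 0.07], "angular": [0, -0.001, -0.02], "fingers": 10},
  ],
)

```text
time_s: 21.15
eef_pos: [560.2, -209.0, 232.0]
tool_rot: [-3.14, -0.004, -2.952]
ft_force: [0.1, 0.2, -3.3]
finger_gap: 0.21
```

```bash
python3 - <<'E'
from h import *
go((560.5,-208.7,112),np.radians(191))
from scipy.optimize import least_squares
cal=arm.get_calibration("wrist"); im,d=arm.camera("wrist"); P,_=cloud("wrist",d,None,cal)
W=P[(P[:,2]>36)&(P[:,2]<52)&(abs(P[:,0]-555)<60)&(abs(P[:,1]+209)<60)]; print("stand",cv2.minAreaRect(W[:,:2].astype(np.float32)))
cal=arm.get_calibration("scene"); im,d=arm.camera("scene"); P,_=cloud("scene",d,None,cal); s=arm.get_state(); z=s["eef_pos"][2]-78.7
for lo,hi,r in((z+5,z+23,21),(z+65,z+92,26)):
    Q=P[(P[:,2]>lo)&(P[:,2]<hi)&(np.hypot(P[:,0]-560.5,P[:,1]+208.8)<r+8)]
    f=least_squares(lambda c:np.hypot(Q[:,0]-c[0],Q[:,1]-c[1])-r,(560,-209),loss="soft_l1"); print(r,len(Q),f.x.round(1))
print(s["eef_pos"],s["ft_force"])
E
```

```text
t 21.15 pos [ 560.2 -209.   232. ] rot [-3.14  -0.004 -2.952] xyz [-0.0053  0.0025  0.8001] ang [-0.0015 -0.0034 -0.0018] rows 2.4
stand ((560.9840698242188, -209.191650390625), (91.54102325439453, 91.40916442871094), 84.48372650146484)
21 277 [ 560.1 -206.8]
26 583 [ 560.4 -207.2]
[ 559.83687545 -207.96361043  232.85963194] [-0.30833796  0.3435041  -3.65599074]
```

step_arm(
  commands=[
    {"xyz": [-0.003, -0.002, 0.15], "angular": [0, -0.003, 0], "fingers": 10},
    {"xyz": [-0.003, -0.002, 0.35], "angular": [0, -0.003, 0], "fingers": 10},
    {"xyz": [-0.003, -0.002, 0.55], "angular": [0, -0.003, 0], "fingers": 10},
    {"xyz": [-0.003, -0.002, 0.65], "angular": [0, -0.003, 0], "fingers": 10},
    {"xyz": [-0.003, -0.002, 0.71], "angular": [0, -0.003, 0], "fingers": 10},
    {"xyz": [-0.003, -0.002, 0.75], "angular": [0, -0.003, 0], "fingers": 10},
    {"xyz": [-0.003, -0.002, 0.78], "angular": [0, -0.003, 0], "fingers": 10},
    {"xyz": [-0.003, -0.002, 0.8], "angular": [0, -0.003, 0], "fingers": 10},
  ],
)

```text
time_s: 22.05
eef_pos: [560.6, -208.4, 113.6]
tool_rot: [-3.14, 0.003, -2.95]
ft_force: [0.4, 0.6, -2.7]
finger_gap: 0.212
```

```bash
python3 st.py; python3 -c "
from h import *
go((560.5,-208.8,88.7),np.radians(191))"
```

```text
[ 0.4  0.6 -2.7] [-0.016 -0.001  0.042] 0.212 22.05 [ 560.6 -208.4  113.6] yaw -2.95 tilt [-3.1405e+00  3.0000e-03] q7 2.442 tau -0.012
t 22.05 pos [ 560.6 -208.4  113.6] rot [-3.14e+00  3.00e-03 -2.95e+00] xyz [ 0.0019 -0.0024  0.1657] ang [-0.0011  0.0028 -0.0005] rows 0.5
```

The foot is in the well mouth (about 35 mm) with no contact. Lowering to the floor.

step_arm(
  commands=[
    {"xyz": [0, -0.002, 0.04], "angular": [0, 0.002, 0], "fingers": 10},
    {"xyz": [0, -0.002, 0.08], "angular": [0, 0.002, 0], "fingers": 10},
    {"xyz": [0, -0.002, 0.12], "angular": [0, 0.002, 0], "fingers": 10},
    {"xyz": [0, -0.002, 0.15], "angular": [0, 0.002, 0], "fingers": 10},
    {"xyz": [0, -0.002, 0.163], "angular": [0, 0.002, 0], "fingers": 10},
    {"xyz": [0, -0.002, 0.166], "angular": [0, 0.002, 0], "fingers": 10},
  ],
)

```text
time_s: 22.65
eef_pos: [560.5, -208.6, 88.9]
tool_rot: [-3.141, 0.001, -2.95]
ft_force: [-1.6, 1.0, 1.8]
finger_gap: 0.215
```

```bash
python3 st.py
```

```text
[-1.6  1.   1.8] [0.3   0.411 0.013] 0.215 22.65 [ 560.5 -208.6   88.9] yaw -2.95 tilt [-3.1411e+00  5.0000e-04] q7 2.457 tau 0.002
```

The key rests on the well floor (force from −3 to +1.8 N). Now releasing and retreating straight up.

step_arm(
  commands=[
    {"xyz": [0, 0, 0], "angular": [0, 0, 0], "fingers": 25},
    {"xyz": [0, 0, 0], "angular": [0, 0, 0], "fingers": 35},
    {"xyz": [0, 0, 0], "angular": [0, 0, 0], "fingers": 50},
    {"xyz": [0, 0, 0], "angular": [0, 0, 0], "fingers": 55},
    {"xyz": [0, 0, 0], "angular": [0, 0, 0], "fingers": 55},
    {"xyz": [0, 0, -0.1], "angular": [0, 0, 0], "fingers": 55},
    {"xyz": [0, 0, -0.3], "angular": [0, 0, 0], "fingers": 55},
    {"xyz": [0, 0, -0.6], "angular": [0, 0, 0], "fingers": 55},
    {"xyz": [0, 0, -0.9], "angular": [0, 0, 0], "fingers": 55},
    {"xyz": [0, 0, -1], "angular": [0, 0, 0], "fingers": 55},
    {"xyz": [0, 0, -1], "angular": [0, 0, 0], "fingers": 55},
  ],
  newtons=40,
)

```text
time_s: 23.75
eef_pos: [562.2, -210.3, 243.5]
tool_rot: [-3.136, 0.007, -2.95]
ft_force: [-0.3, -0.6, -0.2]
finger_gap: 0.646
```

```bash
python3 st.py; python3 - <<'E'
from h import *
cal=arm.get_calibration("wrist"); im,d=arm.camera("wrist"); P,_=cloud("wrist",d,None,cal); save("e1.png",im)
Q=P[(P[:,2]>140)&(P[:,2]<160)&(abs(P[:,0]-561)<70)&(abs(P[:,1]+209)<45)]; print("bar",cv2.minAreaRect(Q[:,:2].astype(np.float32)),np.percentile(Q[:,2],[5,50,95]))
cam="scene"; sc,d=arm.camera(cam)
for t in ["bottle_mid","timer_mid","cartridge_mid"]:
    for r in arm.silhouettes(cam,t)[:1]:
        P,_=cloud(cam,d,r["region"]); print(t,np.round(r["xy"]),np.round(np.median(P,0)))
cv2.imwrite("pics/end.png",np.vstack([cv2.resize(sc[...,::-1],(400,300)),cv2.resize(im[...,::-1],(400,300))]))
z=np.load("scene0.npz")["im"].astype(int); D=(abs(z-sc).max(2)>70); print("changed px bottle/timer/cart boxes",D[130:250,312:356].sum(),D[245:280,242:290].sum(),D[285:318,272:314].sum())
E
```

```text
[-0.3 -0.6 -0.2] [-0.036 -0.019 -0.038] 0.646 23.75 [ 562.2 -210.3  243.5] yaw -2.95 tilt [-3.1365  0.0074] q7 2.382 tau -0.029
bar ((561.1387939453125, -209.2837371826172), (107.95046997070312, 20.45986557006836), 11.135842323303223) [146.45166874 150.59285642 152.2480951 ]
bottle_mid [403. 302.] [ 531. -232.   40.]
timer_mid [265. 263.] [375.  30.  17.]
cartridge_mid [290. 304.] [ 368. -102.   12.]
changed px bottle/timer/cart boxes 36 0 0
```

View pics/end.png

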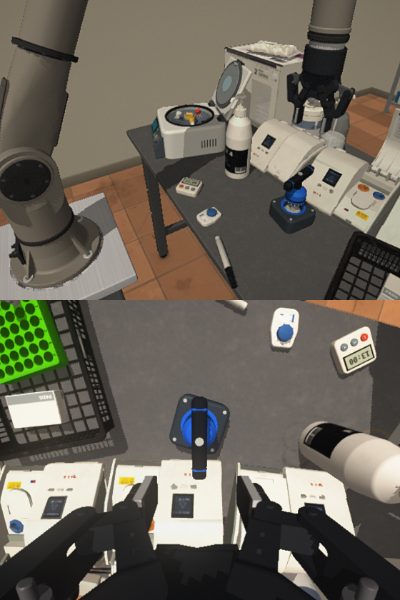

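The key stands upright in its stand at (292,190) in the scene view. The gripper is clear, and the bottle (237,145), timer and cartridge are where they were. Handing in.

```bash
python3 -c "
from h import *
print(arm.sign_off())"
```

```text
the job is handed in; nothing more can be done
None
```

The nut is tightened to the first click, and the key is back upright in its stand. I handed the job in at about 24 s of the 67 s allowed.

**What I did**
- **Fitting the key:** I carried the key round the front of the bottle and lowered it over the nut's bar until I felt the foot rest on the flange, at the expected height.
- **Turning:** I turned the key clockwise about 1.12 rad in small steps. The torque climbed to about 0.25 N m, then fell to zero.
- **Putting it back:** I lifted the key off, carried it back the same way, set it on the well floor and released it.

**Last checks**
- **Nut and click:** the nut turned 0.61 rad. The other 0.51 rad of tool turn is one click (0.42) plus play in the socket. The red tick on the foot, relative to the bar, also fits one click.
- **Key in the stand:** it stands upright at its original place within 1 mm, with the top of its bar at 150 mm as before.
- **Loose items:** the timer and cartridge measure where they were to about 1 mm. The bottle's part of the picture is nearly unchanged.

**What failed or disagreed**
- **First grasp:** it closed above the bar without moving the key. Both cameras put the fingertips about 31 mm higher than the reported position, so I allowed for that from then on.
- **Torque readings:** they were noisy during the turn, and I never saw the expected 0.35 N m peak. I also turned about 0.07 rad past the click to confirm it; that step read 0.11 N m rather than the expected 0.14 or more.
- **Bottle detection:** in the last picture the network mistook the stand for the bottle, so I judged the bottle from the picture itself.

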